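# Close the bait-tank pump: nip up four cover nuts in cross order

### The arm

A 6-joint arm with a two-finger parallel gripper is mounted at the origin on the work surface. World frame = base frame: x ahead of the robot, y to its left, z up, the work surface at z = 0. Lengths are in m, angles in degrees, forces in N, time in s.
With the tool pointing down it reaches from about 0.225 to 0.725 m from the base axis. Payload 3.1 kg.
Tool frame: the origin (TCP) lies midway between the tips of the shut fingers; the grasp point (between the pads) lies hold_point_z behind it (hold_point_z is the distance from the TCP to the grasp point, in m); z points along the fingers, y is the direction in which the jaws open and shut (so a half turn about z gives the same grasp; the last joint's range is limited). The gripper opens to 85 mm and grips with 20 to 120 N. Pads are 22 mm wide; open, the fingers measure 114 mm over their backs; the gripper's body (76 mm by 85 mm) begins 54 mm behind the grasp point. The pads swing forward as they close: fully open they stand 13 mm farther back than shut.
Start: joints at [-73.213, 2.75, 5.684, 92.934, 0, 82.678], TCP at [0.214, -0.479, 0.231] pointing down, gripper open.
Joint ranges: [-166.93, 166.93], [-56.73, 111.36], [-69.38, 81.34], [-121.58, 131.49], [-85.45, 84.26], [-180, 180]. Speed limits (degrees/s): [159.86, 159.86, 180, 180, 180, 180].

### API

Orientations are given as a 3x3 rotation matrix whose columns are the frame's x, y, z axes.
In Python, from plant import observe, capture, hand_in, hold_point_z gives the robot as it stands.
- The arm moves only by the tool arm_command, never from a script. Its argument "plan" is one flat list of numbers, 6 for each row, row after row: the shift along the tool's x, y, z in mm, then the turn, a rotation vector about the tool's x, y, z in degrees. A call has exactly 5 rows; each row shifts and turns the pose as measured when the row begins, along the tool's axes as they then stand; what a row does not reach is not made up. A row lasts 1/8 s, in which the tool goes at most 62.5 mm and 10.7 degrees, less where a joint would pass 70% of its speed; a pose out of reach is approached as far as the arm can. A call is refused whole if a number of a shift passes 62.5 or a number of a turn 10.7, either way. A call with a gripper value outside its range is refused whole. "fingers" is the finger opening in mm, from 0 to 85.4, set as the call begins (left out, the last holds). The fingers move at their own pace and stop on an object; "grip_force" is the grip in N (left out, the last holds). Time passes only in rows, so rows that do not move let the fingers close, or fill a call up. It gives the time, the measured TCP pose, the force and the opening at its end, in the units of the state.
- observe(): the state, without advancing time (a new reading comes with each control period).
- capture(name): name is "scene" or "top" or "wrist"; returns a dict with "frame" (400x640x3 uint8, blue, green, red), "range_z" (400x640 float32, m along the optical axis (not along the pixel's ray), 0 where there is no reading), "camera_matrix" (3x3 intrinsics, pixels), "world_to_cam" (4x4, takes a point from world to camera coordinates). Camera axes: x right, y down, z forward; pixel columns grow to the right and rows downward; lengths in m; the calibration is good to about 2 mm. A picture is of the moment at which its call begins.
- hand_in(): hands the job in, once; it reports no verdict.
The state is a dict: "t": time; "q": joint angles; "qvel": joint speeds; "joint_torque": joint torques, N m; "eef_pos": TCP position; "eef_rot": TCP orientation; "force": force on the tool from outside, world axes, zero at the start; "moment": the same for the moment, N m; "grip_width": finger opening in m.
Only numpy, scipy, OpenCV 4.12 (cv2) and the standard library are available. Lean on these libraries where they do the work, as an engineer would, in place of code of your own. Each camera call takes 0.05 s, during which the arm holds its last target.

### The job

Seat the pump's cover evenly: turn its four T-bar nuts clockwise in cross order (any one first, then the one diagonally opposite, then the other two), each a little under half a turn until it comes up firm and the brass tongue at the foot of its stud is just dragged round with it - a nudge of some 15 degrees of the tongue, never more than 25. Do not lean hard on the cover, leave the other things on the bench where they are, and let go at the end.

Things in the scene. Friction and masses are not known exactly. Their poses are not given: they have to be found in the camera images.
- pump: grey pump housing, bolted down face up; foot 150 x 150 mm, two pipe stubs (+x and +y) reach 101 mm from the centre. Origin: centre of its underside, z up, x and y parallel to the cover's edges.
- pump_face (a point): centre of the sealing face under the cover, 53 mm above the pump's underside. All four nuts: light drag of 0.05 to 0.1 N m for the first 1.8 to 2.6 rad (differs from nut to nut, not to be seen from the bar), then the nut is hard down and turns its stud and the stud's tongue along with it, at 0.40 to 0.45 N m (about 0.25 N m is felt when pausing). They stay where they are left.
- cover_top (a point): middle of the flat top of the square aluminium cover plate (112 x 112 x 9 mm; on it a 52 mm boss, with its cap 11 mm high). Rubber springs push the cover up against the nuts: about 65 mm above the pump's underside at the start, 62 mm when seated; each corner sinks as its own nut is turned down.
- nut1: near left nut, at pump x, y = (-45, 45) mm, diagonally opposite nut3. Origin: on the stud axis, z up, 62 mm above the pump's underside when tight, about 65 at the start. x along its T-bar: 46 long, 12 wide, 22 high, underside 21 and top 43 mm above the origin, on a 17 mm hub; the stud ends 3 mm above the bar. Clockwise from above it tightens and sinks 1.2 mm/rad. 
- nut2: near right nut, at pump x, y = (-45, -45) mm, diagonally opposite nut4. Origin: on the stud axis, z up, 62 mm above the pump's underside when tight, about 65 at the start. x along its T-bar: 46 long, 12 wide, 22 high, underside 21 and top 43 mm above the origin, on a 17 mm hub; the stud ends 3 mm above the bar. Clockwise from above it tightens and sinks 1.2 mm/rad. 
- nut3: far right nut, at pump x, y = (45, -45) mm, diagonally opposite nut1. Origin: on the stud axis, z up, 62 mm above the pump's underside when tight, about 65 at the start. x along its T-bar: 46 long, 12 wide, 22 high, underside 21 and top 43 mm above the origin, on a 17 mm hub; the stud ends 3 mm above the bar. Clockwise from above it tightens and sinks 1.2 mm/rad. 
- nut4: far left nut, at pump x, y = (45, 45) mm, diagonally opposite nut2. Origin: on the stud axis, z up, 62 mm above the pump's underside when tight, about 65 at the start. x along its T-bar: 46 long, 12 wide, 22 high, underside 21 and top 43 mm above the origin, on a 17 mm hub; the stud ends 3 mm above the bar. Clockwise from above it tightens and sinks 1.2 mm/rad. 
- tongue1 (a point): tip of the brass tongue at the foot of nut1's stud, 34 mm from the stud axis, 8 mm wide, lying on the housing's top; its outer half shows beyond the cover's corner, at the start it points diagonally outward. Still while the nut is slack; turns clockwise with the nut once that is hard down. Tight: tip moved 3.4 to 16.8 mm (0.10 to 0.50 rad), aim at 0.25 rad; more is over-tight.
- tongue2 (a point): tip of the brass tongue at the foot of nut2's stud, 34 mm from the stud axis, 8 mm wide, lying on the housing's top; its outer half shows beyond the cover's corner, at the start it points diagonally outward. Still while the nut is slack; turns clockwise with the nut once that is hard down. Tight: tip moved 3.4 to 16.8 mm (0.10 to 0.50 rad), aim at 0.25 rad; more is over-tight.
- tongue3 (a point): tip of the brass tongue at the foot of nut3's stud, 34 mm from the stud axis, 8 mm wide, lying on the housing's top; its outer half shows beyond the cover's corner, at the start it points diagonally outward. Still while the nut is slack; turns clockwise with the nut once that is hard down. Tight: tip moved 3.4 to 16.8 mm (0.10 to 0.50 rad), aim at 0.25 rad; more is over-tight.
- tongue4 (a point): tip of the brass tongue at the foot of nut4's stud, 34 mm from the stud axis, 8 mm wide, lying on the housing's top; its outer half shows beyond the cover's corner, at the start it points diagonally outward. Still while the nut is slack; turns clockwise with the nut once that is hard down. Tight: tip moved 3.4 to 16.8 mm (0.10 to 0.50 rad), aim at 0.25 rad; more is over-tight.
- spool: Bystander: clear plastic line spool, 64 mm across, 32 mm high. To be left alone.
- driver: Bystander: screwdriver 160 mm long, lying beside the pump. To be left alone.
- spanner: Bystander: small steel spanner 150 mm long, lying beyond the pump. To be left alone.
- old_seal: Bystander: flat black rubber ring, 60 mm across, 5 mm thick, lying on the near side of the pump. To be left alone.
- sinker: Bystander: pear-shaped dark lead sinker, 32 mm across, 44 mm high. To be left alone.
- oil: Bystander: white oil bottle, 44 mm across, 100 mm high. To be left alone.
- tin: Bystander: open aluminium bowl, 72 mm across, 40 mm high. To be left alone.
- jar: Bystander: glass jar with steel lid, 54 mm across, 60 mm high. To be left alone.

How it is judged:
By the outcome, as a careful person would: the job done as asked, in the order asked, and still so for the second after the job is handed in, with the robot touching nothing.
It also fails if it takes over 72 s, if anything falls off the work surface, if the arm or the gripper's body presses on something with over 40 N, if the wrist force passes 120 N, or if a joint passes its speed limit or range.

## Working session

There is one attempt and no reset: what is moved stays moved. The work goes in short steps, Python scripts to look and compute and a tool call to move; the robot and the scene stay as the last step left them, time stands still between calls to the robot, and variables do not carry over. Pictures are saved under pics/ and viewed, and the job is handed in when it is done.

Besides the shell and the picture viewer there is one more tool, called after "Call:" as name(argument=value, ...), one argument or row to a line, values as JSON. arm_command: Moves the arm, as the interface text tells. Its arguments: {"type":"object","properties":{"plan":{"type":"array"},"fingers":{"type":"number"},"grip_force":{"type":"number"}},"required":["plan"]}

```bash
ls; mkdir -p pics; python3 - <<'E'
from plant import *
import cv2,numpy as np
s=observe(); print({k:np.round(v,3).tolist() if not isinstance(v,float) else v for k,v in s.items()}); print(hold_point_z)
for n in ["scene","top","wrist"]:
    c=capture(n); cv2.imwrite(f"pics/a_{n}.png",c["frame"]); print(n,np.round(c["camera_matrix"],1).tolist(),np.round(c["world_to_cam"],3).tolist())
E
```

```text
pics
{'t': 0.0, 'q': [-73.214, 2.794, 5.592, 92.934, -0.001, 82.678], 'qvel': [-0.015, -0.006, -0.086, -0.04, -0.034, -0.035], 'joint_torque': [0.0, -33.878, 32.002, 0.02, -0.0, 0.0], 'eef_pos': [0.214, -0.479, 0.23], 'eef_rot': [[0.913, 0.408, -0.001], [0.408, -0.913, 0.002], [0.0, -0.002, -1.0]], 'force': [0.383, 0.378, 0.304], 'moment': [-0.009, 0.047, 0.07], 'grip_width': 0.08525661108528942}
0.0187
scene [[448.2, 0.0, 326.5], [0.0, 448.2, 196.3], [0.0, 0.0, 1.0]] [[-0.58, 0.815, -0.006, 0.335], [0.619, 0.435, -0.654, -0.265], [-0.53, -0.383, -0.756, 1.573], [0.0, 0.0, 0.0, 1.0]]
top [[385.1, 0.0, 316.8], [0.0, 385.1, 198.7], [0.0, 0.0, 1.0]] [[-0.011, -1.0, -0.007, -0.018], [-0.989, 0.012, -0.15, 0.52], [0.15, 0.006, -0.989, 0.881], [0.0, 0.0, 0.0, 1.0]]
wrist [[354.1, 0.0, 319.0], [0.0, 354.1, 200.1], [0.0, 0.0, 1.0]] [[0.409, -0.913, -0.002, -0.525], [-0.875, -0.392, 0.284, -0.037], [-0.26, -0.114, -0.959, 0.379], [0.0, 0.0, 0.0, 1.0]]
```

View pics/a_top.png

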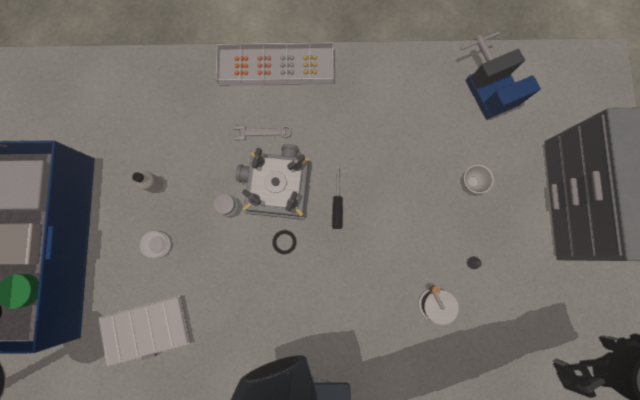

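View pics/a_scene.png

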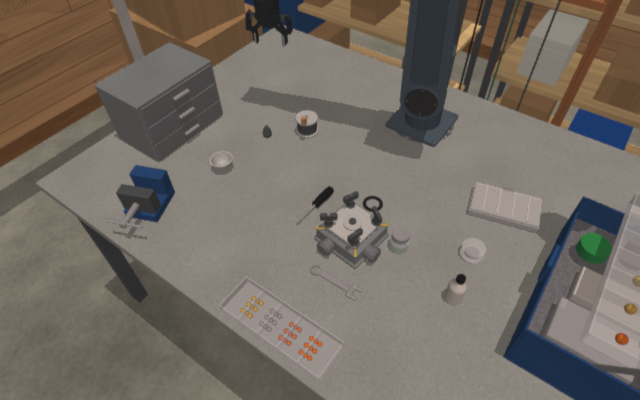

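View pics/a_wrist.png

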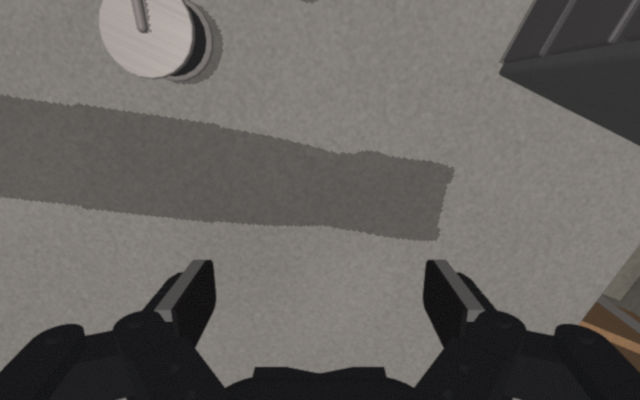

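```bash
cat > h.py <<'E'
import numpy as np,cv2
def ray(c,u,v,z):
    K=c["camera_matrix"];T=c["world_to_cam"];R=T[:3,:3];o=-R.T@T[:3,3]
    d=R.T@np.linalg.inv(K)@[u,v,1.]; return o+d*(z-o[2])/d[2]
def proj(c,p):
    T=c["world_to_cam"];q=c["camera_matrix"]@(T[:3,:3]@p+T[:3,3]); return q[:2]/q[2]
def pts(c):
    K=c["camera_matrix"];T=c["world_to_cam"];z=c["range_z"];v,u=np.mgrid[:400,:640]
    P=np.stack([(u-K[0,2])/K[0,0]*z,(v-K[1,2])/K[1,1]*z,z],-1)
    return (P-T[:3,3])@T[:3,:3]
E
python3 - <<'E'
from plant import *;from h import *
c=capture("top");P=pts(c)
z=np.where(c["range_z"]>0,P[...,2],0)
print(np.round(z[140:225:5,225:325:5]*1000).astype(int))
cv2.imwrite("pics/b.png",cv2.resize(c["frame"][130:260,190:350],None,fx=5,fy=5,interpolation=cv2.INTER_CUBIC)[:600,:800])
print(ray(c,276,182,.076))
E
```

```text
[[ -2   1   0   0   3  -4   1   3   1   0   1  -1   2  -1   0   3  -2   1
    2  -4]
 [  1   0   3   2  -4   2   1   3   3  -1   1  -2  48  49  42   0   1  -2
    3   6]
 [ -1  -1   1   3  -2   1 105 105  -2  -1  -1  -1  45  44  36  -1   0   0
    0   1]
 [ -2  -2  -1   4  -1   0 110  97  50  53  51  46  45  49  39 107   4  -1
   -1  -1]
 [  0   1   0  -1   0  49 107  85  65  67  68  66  66  67 108 105  53   1
   -1   2]
 [  0  -2   0  40   1  49 105  70  63  66  63  63  66 108 100  67  49  14
    1   2]
 [ -1   2   2  49  44  55  67  67  65  67  65  66  65  66  67  65  53  -3
    0   2]
 [  4   0  44  46  47  49  68  67  64  71  71  75  67  64  63  60  54   0
    3   0]
 [ -3   2   3  29  32  51  67  67  71  72  73  73  72  65  68  49  50   1
    0   0]
 [ -1  -2  -2   1  -1  53  67  63  71  73  77  73  69  66  67  48  47   3
    0   0]
 [  0   2  -1   1 108  62  66  65  64  73  72  71  63  65  69  47  33   2
    1  -1]
 [ 62  30   2   0 107 106  71  66  66  65  63  65  65  68 106  54  15  -2
   -1   1]
 [ 62  58  29  -2  53  87 110  99  65  65  65  65  66 107  71  51  17  -1
   -1   2]
 [ 59  57  36  -2  54  53  52  50  50  65  67  65  64 108  67  53  13  -1
   -3  -1]
 [ 62  54  31   0  13  41  47  48  50  48  50  48  51  52  52  49  10   0
    2  -1]
 [ 34  30  -1  -1   3   0   1   0   9  11   8  12  12  25  35  55   4   3
    0   1]
 [ -2   1   2  -2   2   1   1   0   1   1   3   1   3   1   3  -1   0  -1
    2   1]]
[0.55482254 0.06941806 0.076     ]
```

View pics/b.png

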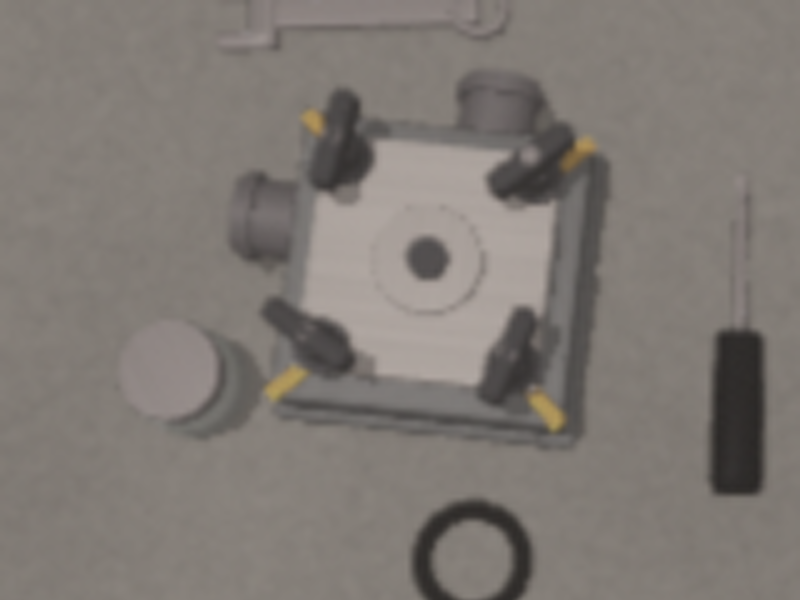

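```bash
cat >> h.py <<'E'
def nuts(c,ctr=(.555,.069),zt=None):
    P=pts(c);z=P[...,2];m=((z>.098)&(z<.118)&(np.hypot(P[...,0]-ctr[0],P[...,1]-ctr[1])<.11)&(c["range_z"]>0)).astype(np.uint8)
    n,l,st,_=cv2.connectedComponentsWithStats(m,connectivity=8)
    out=[]
    for i in range(1,n):
        if st[i,4]<12: continue
        v,u=np.nonzero(l==i)
        Q=np.array([ray(c,a,b,np.median(z[l==i])) for a,b in zip(u,v)])[:,:2]
        r=cv2.minAreaRect((Q*1e4).astype(np.float32)); ev=np.linalg.eigh(np.cov(Q.T))[1][:,1]
        out.append((np.array(r[0])/1e4,Q.mean(0),np.array(sorted(r[1]))/10,np.degrees(np.arctan2(ev[1],ev[0]))%180,np.median(z[l==i]),st[i,4]))
    return out
E
python3 - <<'E'
from plant import *;from h import *
for n in ["top","scene"]:
    for o in nuts(capture(n)): print(n,*[np.round(x,4) for x in o])
E
```

```text
top [0.6059 0.1112] [0.606  0.1113] [13.7414 45.6359] 164.4845 0.1076 117
top [0.5955 0.0227] [0.5955 0.0226] [12.8626 45.4793] 127.1915 0.1074 116
top [0.5173 0.1218] [0.5174 0.1218] [11.9225 45.5683] 53.8092 0.1076 110
top [0.5068 0.0329] [0.5066 0.0331] [12.9068 45.7592] 156.0843 0.1076 116
scene [0.5136 0.0354] [0.5129 0.0344] [17.6328 46.0798] 156.8998 0.1051 79
scene [0.5245 0.1227] [0.5234 0.1223] [13.681  49.1084] 52.7256 0.1056 73
scene [0.6027 0.0237] [0.6019 0.0233] [16.5751 41.7541] 125.8815 0.1047 89
scene [0.6133 0.1135] [0.6134 0.1129] [15.5896 45.7863] 167.2026 0.1057 86
```

```bash
cat >> h.py <<'E'
def yaw(s): R=np.array(s["eef_rot"]); return np.degrees(np.arctan2(R[1,0],R[0,0]))
def plan(s,tgt,turn,N):
    """turn: total deg about tool z (+cw). rows to reach tgt."""
    p=np.array(s["eef_pos"]);d=(np.array(tgt)-p)*1000/N;y=yaw(s);R0=np.array(s["eef_rot"]);rows=[]
    tilt=np.degrees(np.cross(R0[:,2],[0,0,-1]))
    print("yaw",y,"tilt tool deg",np.round(R0.T@tilt,2),"q6",s["q"][5])
    for k in range(N):
        a=np.radians(y-turn/N*k)
        rows+= [round(np.cos(a)*d[0]+np.sin(a)*d[1],1),round(np.sin(a)*d[0]-np.cos(a)*d[1],1),round(-d[2],1),0,0,round(turn/N,1)]
    for i in range(0,N,5): print(rows[6*i:6*i+30])
def st(s):
    print("t",round(s["t"],2),"p",np.round(np.array(s["eef_pos"])*1000,1),"yaw",round(yaw(s),2),"q6",round(s["q"][5],1),"F",np.round(s["force"],1),"M",np.round(s["moment"],3),"w",round(s["grip_width"]*1000,1))
E
python3 - <<'E'
from plant import *;from h import *
s=observe();st(s);plan(s,[.5174,.1218,.19],-210,20)
E
```

```text
t 0.3 p [ 214.4 -479.   230.9] yaw 24.11 q6 82.7 F [0.4 0.1 0.4] M [ 0.02   0.089 -0.027] w 85.4
yaw 24.111190372985337 tilt tool deg [-0.05 -0.01 -0.  ] q6 82.67735398248634
[np.float64(26.1), np.float64(-21.2), np.float64(2.0), 0, 0, -10.5, np.float64(29.5), np.float64(-16.1), np.float64(2.0), 0, 0, -10.5, np.float64(32.0), np.float64(-10.5), np.float64(2.0), 0, 0, -10.5, np.float64(33.3), np.float64(-4.5), np.float64(2.0), 0, 0, -10.5, np.float64(33.6), np.float64(1.7), np.float64(2.0), 0, 0, -10.5]
[np.float64(32.7), np.float64(7.8), np.float64(2.0), 0, 0, -10.5, np.float64(30.8), np.float64(13.6), np.float64(2.0), 0, 0, -10.5, np.float64(27.8), np.float64(19.0), np.float64(2.0), 0, 0, -10.5, np.float64(23.8), np.float64(23.7), np.float64(2.0), 0, 0, -10.5, np.float64(19.1), np.float64(27.7), np.float64(2.0), 0, 0, -10.5]
[np.float64(13.8), np.float64(30.7), np.float64(2.0), 0, 0, -10.5, np.float64(7.9), np.float64(32.7), np.float64(2.0), 0, 0, -10.5, np.float64(1.8), np.float64(33.6), np.float64(2.0), 0, 0, -10.5, np.float64(-4.3), np.float64(33.4), np.float64(2.0), 0, 0, -10.5, np.float64(-10.3), np.float64(32.0), np.float64(2.0), 0, 0, -10.5]
[np.float64(-16.0), np.float64(29.6), np.float64(2.0), 0, 0, -10.5, np.float64(-21.1), np.float64(26.2), np.float64(2.0), 0, 0, -10.5, np.float64(-25.5), np.float64(21.9), np.float64(2.0), 0, 0, -10.5, np.float64(-29.1), np.float64(16.9), np.float64(2.0), 0, 0, -10.5, np.float64(-31.7), np.float64(11.3), np.float64(2.0), 0, 0, -10.5]
```

Call:
arm_command(
  plan=[26,-21,2,0,0,-10.5,29.5,-16,2,0,0,-10.5,32,-10.5,2,0,0,-10.5,33,-4.5,2,0,0,-10.5,33.5,1.7,2,0,0,-10.5],
  fingers=40,
  grip_force=60,
)

```text
t: 0.92
eef_pos: [0.2894, -0.3264, 0.2198]
eef_rot: [[0.211, 0.977, -0.0], [0.977, -0.211, 0.001], [0.001, -0.0, -1.0]]
force: [0.7, -1.3, 1.2]
grip_width: 0.04
```

Call:
arm_command(
  plan=[32.7,7.8,2,0,0,-10.5,30.8,13.6,2,0,0,-10.5,27.8,19,2,0,0,-10.5,23.8,23.7,2,0,0,-10.5,19,27.7,2,0,0,-10.5],
)

```text
t: 1.55
eef_pos: [0.3625, -0.169, 0.2098]
eef_rot: [[-0.663, 0.749, 0.002], [0.749, 0.663, -0.0], [-0.001, 0.001, -1.0]]
force: [1.0, -0.9, 0.3]
grip_width: 0.0401
```

```bash
python3 - <<'E'
from plant import *;from h import *
s=observe();st(s);plan(s,[.5174,.1218,.19],((yaw(s)-234)%360)-360,10)
E
```

```text
t 1.55 p [ 362.5 -169.   209.8] yaw 131.53 q6 13.8 F [ 1.  -0.9  0.3] M [-0.093 -0.059  0.017] w 40.1
yaw 131.53302977497233 tilt tool deg [ 0.08  0.07 -0.  ] q6 13.803514073442171
[np.float64(11.5), np.float64(30.9), np.float64(2.0), 0, 0, np.float64(-10.2), np.float64(5.8), np.float64(32.4), np.float64(2.0), 0, 0, np.float64(-10.2), np.float64(-0.0), np.float64(32.9), np.float64(2.0), 0, 0, np.float64(-10.2), np.float64(-5.9), np.float64(32.4), np.float64(2.0), 0, 0, np.float64(-10.2), np.float64(-11.6), np.float64(30.8), np.float64(2.0), 0, 0, np.float64(-10.2)]
[np.float64(-16.9), np.float64(28.3), np.float64(2.0), 0, 0, np.float64(-10.2), np.float64(-21.6), np.float64(24.8), np.float64(2.0), 0, 0, np.float64(-10.2), np.float64(-25.7), np.float64(20.6), np.float64(2.0), 0, 0, np.float64(-10.2), np.float64(-29.0), np.float64(15.7), np.float64(2.0), 0, 0, np.float64(-10.2), np.float64(-31.3), np.float64(10.3), np.float64(2.0), 0, 0, np.float64(-10.2)]
```

Call:
arm_command(
  plan=[11.5,31,2,0,0,-10.2,5.8,32.5,2,0,0,-10.2,0,33,2,0,0,-10.2,-6,32.5,2,0,0,-10.2,-11.6,31,2,0,0,-10.2],
)

```text
t: 2.17
eef_pos: [0.4408, -0.0171, 0.2]
eef_rot: [[-0.997, -0.075, 0.004], [-0.075, 0.997, -0.001], [-0.004, -0.001, -1.0]]
force: [-0.2, 0.5, 0.4]
grip_width: 0.0398
```

Call:
arm_command(
  plan=[-17,28.5,2,0,0,-10.2,-21.6,25,2,0,0,-10.2,-25.7,20.8,2,0,0,-10.2,-29,16,2,0,0,-10.2,-31.3,10.3,2,0,0,-10.2],
)

```text
t: 2.8
eef_pos: [0.5146, 0.1373, 0.1897]
eef_rot: [[-0.544, -0.839, 0.005], [-0.839, 0.544, -0.002], [-0.001, -0.005, -1.0]]
force: [0.6, -1.0, -0.4]
grip_width: 0.0399
```

```bash
python3 - <<'E'
from plant import *;from h import *
s=observe();st(s);plan(s,[.5174,.1218,.12],((yaw(s)-234+180)%360)-180,5)
for n in ["top","wrist"]:
  c=capture(n); cv2.imwrite(f"pics/c_{n}.png",c["frame"])
  for o in nuts(c): print(n,*[np.round(x,4) for x in o])
E
```

```text
t 2.8 p [514.6 137.3 189.7] yaw -122.94 q6 -49.2 F [ 0.6 -1.  -0.4] M [ 0.    -0.038 -0.025] w 39.9
yaw -122.94246843247689 tilt tool deg [-0.3   0.07  0.  ] q6 -49.247229259808606
[np.float64(2.3), np.float64(-2.2), np.float64(13.9), 0, 0, np.float64(0.6), np.float64(2.3), np.float64(-2.2), np.float64(13.9), 0, 0, np.float64(0.6), np.float64(2.3), np.float64(-2.2), np.float64(13.9), 0, 0, np.float64(0.6), np.float64(2.2), np.float64(-2.2), np.float64(13.9), 0, 0, np.float64(0.6), np.float64(2.2), np.float64(-2.3), np.float64(13.9), 0, 0, np.float64(0.6)]
top [0.6056 0.1112] [0.6056 0.1114] [13.7404 46.2126] 165.0174 0.1077 118
top [0.5955 0.0226] [0.5958 0.0225] [13.5014 45.5356] 126.5091 0.1071 115
top [0.5173 0.1217] [0.5174 0.1219] [11.7572 45.5582] 54.1852 0.1078 110
top [0.5069 0.033 ] [0.5065 0.0332] [12.715  45.7678] 156.275 0.1074 115
wrist [0.5078 0.0326] [0.5077 0.0326] [12.4721 45.8694] 155.185 0.1073 1701
wrist [0.5949 0.0222] [0.5952 0.022 ] [13.3874 48.4358] 127.2642 0.1068 1591
wrist [0.5179 0.1198] [0.5175 0.1195] [11.901  45.9514] 54.3357 0.1073 1211
wrist [0.6054 0.1095] [0.605  0.1096] [13.4488 48.1636] 165.7607 0.107 1206
```

View pics/c_wrist.png

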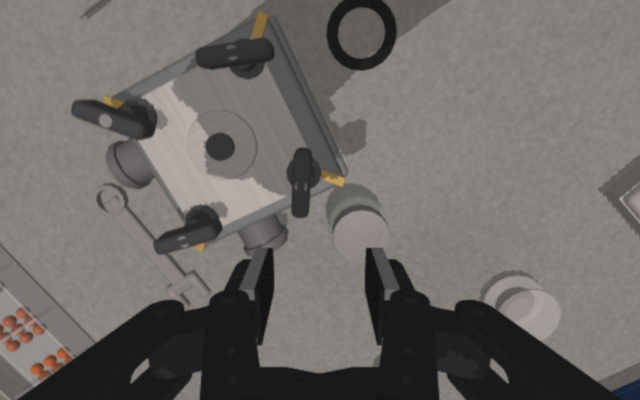

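Call:
arm_command(
  plan=[2.5,-2.4,13.5,-0.1,0,0.6,2.5,-2.4,13.5,-0.1,0,0.6,2.5,-2.3,13.5,0,0,0.6,2.4,-2.3,13.5,0,0,0.6,2.4,-2.3,13.5,0,0,0.6],
)

```text
t: 3.52
eef_pos: [0.5168, 0.1184, 0.1169]
eef_rot: [[-0.595, -0.803, 0.0], [-0.803, 0.595, 0.0], [-0.0, -0.0, -1.0]]
force: [-0.6, 0.1, -0.3]
grip_width: 0.0402
```

```bash
python3 - <<'E'
from plant import *;from h import *
s=observe();st(s);plan(s,[.5176,.1208,.081],((yaw(s)-234.2+180)%360)-180,5)
c=capture("wrist"); cv2.imwrite(f"pics/d_wrist.png",c["frame"])
for o in nuts(c): print(*[np.round(x,4) for x in o])
E
```

```text
t 3.52 p [516.8 118.4 116.9] yaw -126.55 q6 -47.8 F [-0.6  0.1 -0.3] M [ 0.061  0.014 -0.014] w 40.2
yaw -126.54609058952882 tilt tool deg [-0.02  0.02 -0.  ] q6 -47.80207002285498
[np.float64(-0.5), np.float64(0.2), np.float64(7.2), 0, 0, np.float64(-0.1), np.float64(-0.5), np.float64(0.2), np.float64(7.2), 0, 0, np.float64(-0.1), np.float64(-0.5), np.float64(0.2), np.float64(7.2), 0, 0, np.float64(-0.1), np.float64(-0.5), np.float64(0.1), np.float64(7.2), 0, 0, np.float64(-0.1), np.float64(-0.5), np.float64(0.1), np.float64(7.2), 0, 0, np.float64(-0.1)]
[0.5074 0.0323] [0.5073 0.0322] [11.9422 45.6508] 155.3899 0.1073 3268
[0.5935 0.0222] [0.5939 0.0219] [14.9788 47.7604] 128.1313 0.1066 3155
[0.5176 0.1189] [0.517  0.1183] [11.6711 47.4565] 54.3293 0.1072 2238
```

View pics/d_wrist.png

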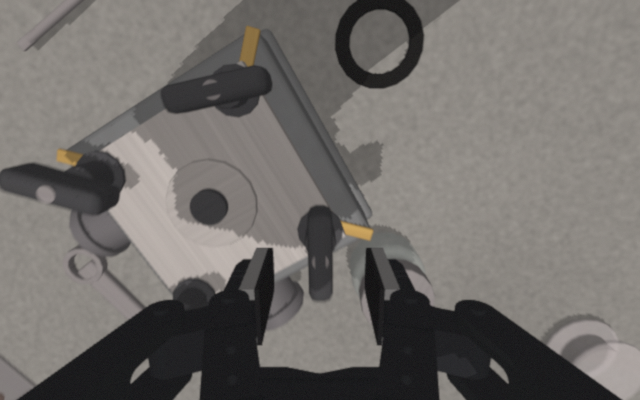

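Call:
arm_command(
  plan=[-0.4,0.1,7.4,0,0,-0.1,-0.4,0.1,7.4,0,0,-0.1,-0.4,0.1,7.4,0,0,-0.1,-0.4,0.1,7.4,0,0,-0.1,-0.4,0.1,7.4,0,0,-0.1],
)

```text
t: 4.2
eef_pos: [0.517, 0.1201, 0.0761]
eef_rot: [[-0.588, -0.809, -0.001], [-0.809, 0.588, -0.0], [0.001, 0.001, -1.0]]
force: [0.6, 0.6, -0.2]
grip_width: 0.0397
```

Call:
arm_command(
  plan=[0,0,0,0,0,0,0,0,0,0,0,0,0,0,0,0,0,0,0,0,0,0,0,0,0,0,0,0,0,0],
  fingers=0,
  grip_force=40,
)

```text
t: 4.82
eef_pos: [0.517, 0.1199, 0.0757]
eef_rot: [[-0.588, -0.809, -0.001], [-0.809, 0.588, -0.001], [0.002, 0.001, -1.0]]
force: [0.7, -0.3, -1.8]
grip_width: 0.0147
```

```bash
python3 - <<'E'
from plant import *;from h import *
s=observe();st(s)
E
```

```text
t 4.83 p [517.  119.9  75.7] yaw -126.05 q6 -48.1 F [ 0.7 -0.3 -1.8] M [-0.063 -0.038  0.001] w 14.7
```

```bash
python3 - <<'E'
from plant import *;from h import *
c=capture("wrist"); cv2.imwrite(f"pics/e_wrist.png",c["frame"])
s=observe();st(s)
E
```

```text
t 4.88 p [517.  119.9  75.7] yaw -126.04 q6 -48.1 F [ 0.3  0.  -0.8] M [-0.065 -0.08  -0.011] w 15.0
```

View pics/e_wrist.png

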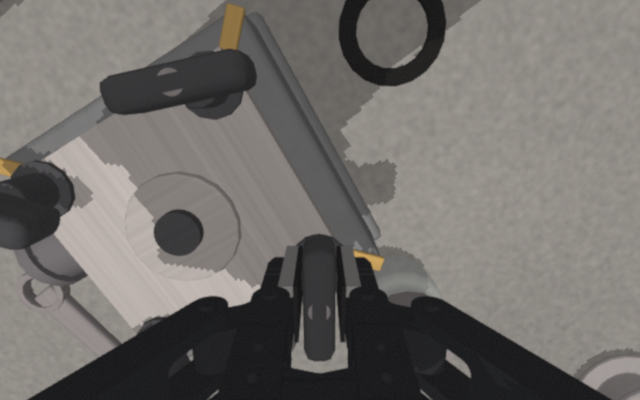

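Call:
arm_command(
  plan=[0,0,0,0,0,0,0,0,0,0,0,0,0,0,-5,0,0,0,0,0,-5,0,0,0,0,0,-1,0,0,0],
  fingers=30,
)

```text
t: 5.5
eef_pos: [0.5174, 0.1203, 0.0884]
eef_rot: [[-0.588, -0.809, -0.0], [-0.809, 0.588, -0.0], [0.0, 0.0, -1.0]]
force: [0.1, -0.0, -0.4]
grip_width: 0.0295
```

Call:
arm_command(
  plan=[0,0,0,0,0,0,0,0,0,0,0,0,0,0,0,0,0,0,0,0,0,0,0,0,0,0,0,0,0,0],
  fingers=0,
)

```text
t: 6.12
eef_pos: [0.5176, 0.1204, 0.0888]
eef_rot: [[-0.588, -0.809, 0.0], [-0.809, 0.588, 0.0], [-0.0, -0.0, -1.0]]
force: [-0.3, -0.0, 0.4]
grip_width: 0.0109
```

```bash
python3 - <<'E'
from plant import *;from h import *
s=observe();st(s)
c=capture("wrist"); cv2.imwrite(f"pics/f_wrist.png",c["frame"])
E
```

```text
t 6.12 p [517.6 120.4  88.8] yaw -126.01 q6 -48.1 F [-0.3 -0.   0.4] M [0.007 0.045 0.101] w 10.9
```

View pics/f_wrist.png

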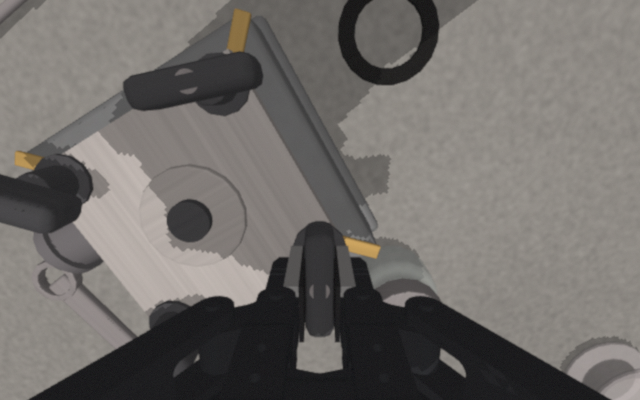

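Call:
arm_command(
  plan=[0,0,0.2,0,0,9,0,0,0.2,0,0,9,0,0,0.2,0,0,9,0,0,0.2,0,0,9,0,0,0.2,0,0,9],
)

```text
t: 6.8
eef_pos: [0.5169, 0.1214, 0.088]
eef_rot: [[-0.991, -0.133, -0.001], [-0.133, 0.991, 0.002], [0.001, 0.002, -1.0]]
force: [0.0, 0.9, 1.3]
grip_width: 0.011
```

```bash
python3 - <<'E'
from plant import *;from h import *
s=observe();st(s)
E
```

```text
t 6.8 p [516.9 121.4  88. ] yaw -172.38 q6 -1.7 F [0.  0.9 1.3] M [0.065 0.052 0.074] w 11.0
```

Call:
arm_command(
  plan=[0,0,0.2,0,0,9,0,0,0.2,0,0,9,0,0,0.2,0,0,9,0,0,0.2,0,0,9,0,0,0.2,0,0,9],
)

```text
t: 7.42
eef_pos: [0.5171, 0.1227, 0.087]
eef_rot: [[-0.779, 0.627, -0.0], [0.627, 0.779, 0.004], [0.003, 0.003, -1.0]]
force: [-0.7, -0.1, 1.1]
grip_width: 0.0105
```

```bash
cat > o.py <<'E'
from plant import *;from h import *
s=observe();st(s)
E
python3 o.py
```

```text
t 7.42 p [517.1 122.7  87. ] yaw 141.2 q6 44.8 F [-0.7 -0.1  1.1] M [ 0.052 -0.075  0.07 ] w 10.5
```

Call:
arm_command(
  plan=[0,0,0.1,0,0,2.2,0,0,0,0,0,2,0,0,0.1,0,0,2,0,0,0,0,0,2,0,0,0.1,0,0,2],
)

```text
t: 8.05
eef_pos: [0.5174, 0.123, 0.0868]
eef_rot: [[-0.649, 0.761, 0.001], [0.761, 0.649, 0.005], [0.003, 0.003, -1.0]]
force: [0.2, 0.9, 0.5]
grip_width: 0.0108
```

```bash
python3 o.py
```

```text
t 8.05 p [517.4 123.   86.8] yaw 130.47 q6 55.5 F [0.2 0.9 0.5] M [-0.026 -0.066  0.069] w 10.8
```

Call:
arm_command(
  plan=[0,0,0.1,0,0,1.8,0,0,0,0,0,1.8,0,0,0.1,0,0,1.8,0,0,0,0,0,1.8,0,0,0.1,0,0,1.8],
)

```text
t: 8.68
eef_pos: [0.5176, 0.1231, 0.0866]
eef_rot: [[-0.513, 0.859, 0.001], [0.859, 0.513, 0.005], [0.004, 0.003, -1.0]]
force: [0.8, 1.0, 1.1]
grip_width: 0.0111
```

```bash
python3 o.py
```

```text
t 8.68 p [517.6 123.1  86.6] yaw 120.85 q6 65.1 F [0.8 1.  1.1] M [ 0.028 -0.018  0.099] w 11.1
```

Call:
arm_command(
  plan=[0,0,0.1,0,0,1.7,0,0,0,0,0,1.7,0,0,0.1,0,0,1.7,0,0,0,0,0,1.7,0,0,0.1,0,0,1.7],
)

```text
t: 9.3
eef_pos: [0.5178, 0.1232, 0.0865]
eef_rot: [[-0.37, 0.929, 0.002], [0.929, 0.37, 0.005], [0.004, 0.003, -1.0]]
force: [0.4, 0.7, 1.5]
grip_width: 0.011
```

```bash
python3 o.py
```

```text
t 9.3 p [517.8 123.2  86.5] yaw 111.74 q6 74.3 F [0.4 0.7 1.5] M [-0.    -0.047  0.134] w 11.0
```

Call:
arm_command(
  plan=[0,0,0.1,0,0,1.6,0,0,0,0,0,1.6,0,0,0.1,0,0,1.6,0,0,0,0,0,1.6,0,0,0.1,0,0,1.6],
)

```text
t: 9.93
eef_pos: [0.518, 0.1233, 0.0863]
eef_rot: [[-0.228, 0.974, 0.002], [0.974, 0.228, 0.005], [0.005, 0.003, -1.0]]
force: [0.7, -0.0, 1.3]
grip_width: 0.0108
```

```bash
python3 o.py
```

```text
t 9.93 p [518.  123.3  86.3] yaw 103.17 q6 82.8 F [ 0.7 -0.   1.3] M [ 0.062 -0.135  0.066] w 10.8
```

Call:
arm_command(
  plan=[0,0,0.1,0,0,1.6,0,0,0,0,0,1.6,0,0,0.1,0,0,1.6,0,0,0,0,0,1.6,0,0,0.1,0,0,1.6],
)

```text
t: 10.55
eef_pos: [0.5183, 0.1234, 0.0862]
eef_rot: [[-0.081, 0.997, 0.003], [0.997, 0.081, 0.005], [0.005, 0.003, -1.0]]
force: [0.3, 0.8, 1.4]
grip_width: 0.0111
```

```bash
python3 o.py; python3 - <<'E'
from plant import *;from h import *
for n in["wrist","top"]:
  c=capture(n); cv2.imwrite(f"pics/g_{n}.png",c["frame"] if n=="wrist" else cv2.resize(c["frame"][130:260,190:350],None,fx=5,fy=5,interpolation=cv2.INTER_CUBIC)[:600,:800])
E
```

```text
t 10.55 p [518.3 123.4  86.2] yaw 94.62 q6 91.4 F [0.3 0.8 1.4] M [ 0.07  -0.13   0.322] w 11.1
```

View pics/g_wrist.png

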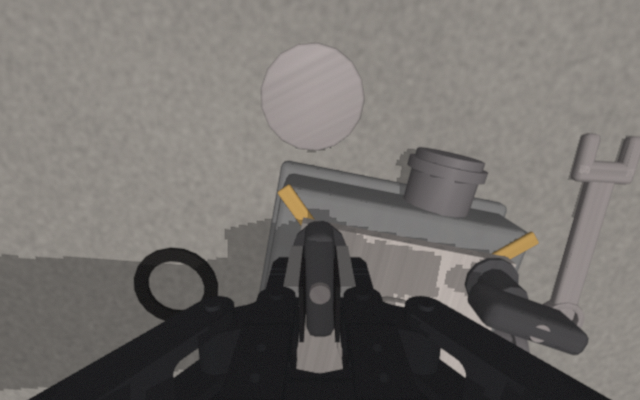

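View pics/g_top.png

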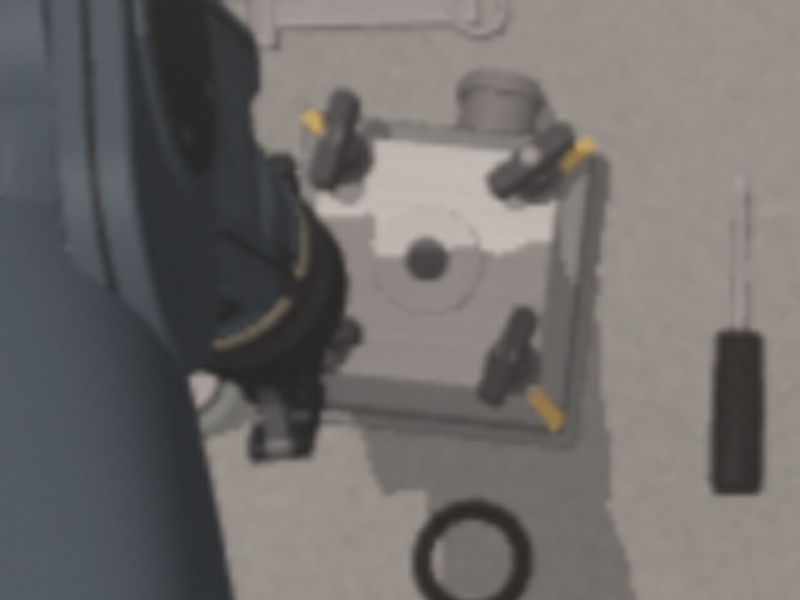

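```bash
cat >> h.py <<'E'
NUT={1:(.5176,.1215),2:(.507,.033),3:(.5953,.0225),4:(.6055,.1105)}
def tong(c,ctr=(.556,.072),verbose=True):
    h=cv2.cvtColor(c["frame"],cv2.COLOR_BGR2HSV);m=cv2.inRange(h,(14,110,60),(32,255,255))
    n,l,st_,_=cv2.connectedComponentsWithStats(m,connectivity=8);P=pts(c)
    for i in range(1,n):
        if st_[i,4]<12: continue
        v,u=np.nonzero(l==i);Q=np.array([ray(c,a,b,.054) for a,b in zip(u,v)])[:,:2]
        g=Q.mean(0)
        if np.hypot(*(g-ctr))>.13: continue
        k=min(NUT,key=lambda k:np.hypot(*(g-NUT[k])))
        ev=np.linalg.eigh(np.cov(Q.T))[1][:,1]; o=g-NUT[k]
        if ev@o<0: ev=-ev
        f=Q[np.argsort(Q@ev)[-max(3,len(Q)//20):]].mean(0)
        b=128.2-90*(1-k)*-1 if 0 else {1:128.2,2:218.2,3:308.2,4:38.2}[k]
        w=lambda x:round((x+180)%360-180,1)
        print("tongue",k,"px",np.round([u.mean(),v.mean()]),"n",len(u),"cw: axis",w(b-np.degrees(np.arctan2(ev[1],ev[0]))),"tip bearing",w(b-np.degrees(np.arctan2(*(f-NUT[k])[::-1]))),"tip",np.round(f,4),"z",round(float(np.median(P[...,2][l==i])),4))
E
python3 - <<'E'
from plant import *;from h import *
tong(capture("wrist"));tong(capture("top"))
for f in ["a_top","d_wrist"]:
    pass
E
```

```text
tongue 1 px [294. 203.] n 547 cw: axis -0.6 tip bearing 1.7 tip [0.4985 0.1474] z 0.0526
tongue 4 px [518. 246.] n 506 cw: axis 4.7 tip bearing 1.2 tip [0.633  0.1312] z 0.0526
tongue 3 px [305. 161.] n 12 cw: axis -7.2 tip bearing -2.4 tip [6.142e-01 5.000e-04] z 0.054
tongue 2 px [299. 212.] n 19 cw: axis 0.8 tip bearing 1.3 tip [0.4815 0.0139] z 0.0526
```

Call:
arm_command(
  plan=[0,0,0.1,0,0,1.8,0,0,0,0,0,1.8,0,0,0.1,0,0,1.8,0,0,0,0,0,1.8,0,0,0.1,0,0,1.8],
)

```text
t: 11.38
eef_pos: [0.5186, 0.1234, 0.0861]
eef_rot: [[0.084, 0.996, 0.003], [0.996, -0.084, 0.005], [0.006, 0.003, -1.0]]
force: [-0.4, 0.2, 2.1]
grip_width: 0.011
```

```bash
python3 o.py; python3 - <<'E'
from plant import *;from h import *
tong(capture("wrist"))
E
```

```text
t 11.38 p [518.6 123.4  86.1] yaw 85.21 q6 100.8 F [-0.4  0.2  2.1] M [-0.008 -0.121  0.455] w 11.0
tongue 1 px [294. 204.] n 562 cw: axis 6.4 tip bearing 11.5 tip [0.503  0.1504] z 0.0526
tongue 4 px [522. 215.] n 541 cw: axis 4.4 tip bearing 1.9 tip [0.6332 0.1308] z 0.0526
```

Call:
arm_command(
  plan=[0,0,0.1,0,0,1.5,0,0,0,0,0,1.5,0,0,0,0,0,1,0,0,0,0,0,0,0,0,0,0,0,0],
)

```text
t: 12.05
eef_pos: [0.5187, 0.1234, 0.0861]
eef_rot: [[0.159, 0.987, 0.004], [0.987, -0.159, 0.005], [0.006, 0.003, -1.0]]
force: [0.5, 1.8, 1.2]
grip_width: 0.0112
```

```bash
python3 o.py; python3 - <<'E'
from plant import *;from h import *
tong(capture("wrist"))
E
```

```text
t 12.05 p [518.7 123.4  86.1] yaw 80.87 q6 105.1 F [0.5 1.8 1.2] M [ 0.015 -0.123  0.456] w 11.2
tongue 4 px [522. 200.] n 570 cw: axis 4.3 tip bearing 1.6 tip [0.6333 0.1311] z 0.0525
tongue 1 px [294. 204.] n 580 cw: axis 10.8 tip bearing 15.7 tip [0.5052 0.1514] z 0.0527
```

Call:
arm_command(
  plan=[0,0,0,0,0,0,0,0,0,0,0,0,0,0,-4,0,0,0,0,0,-20,0,0,0,0,0,-30,0,0,0],
  fingers=40,
)

```text
t: 12.72
eef_pos: [0.5141, 0.1221, 0.1363]
eef_rot: [[0.162, 0.987, -0.009], [0.987, -0.162, 0.003], [0.002, -0.009, -1.0]]
force: [0.5, -0.5, -0.6]
grip_width: 0.0399
```

```bash
python3 o.py; python3 - <<'E'
from plant import *;from h import *
c=capture("wrist");tong(c)
s=observe();plan(s,[.596,.0225,.15],-226,22)
E
```

```text
t 12.72 p [514.1 122.1 136.3] yaw 80.65 q6 105.3 F [ 0.5 -0.5 -0.6] M [ 0.076 -0.051  0.043] w 39.9
tongue 4 px [491. 176.] n 323 cw: axis 3.2 tip bearing 3.6 tip [0.6343 0.1303] z 0.0527
tongue 1 px [306. 179.] n 352 cw: axis 12.5 tip bearing 14.8 tip [0.5049 0.1509] z 0.0527
tongue 2 px [310. 343.] n 76 cw: axis -23.8 tip bearing -3.7 tip [0.4869 0.015 ] z 0.0532
yaw 80.65408913962662 tilt tool deg [-0.06 -0.24 -0.  ] q6 105.27966065444862
[np.float64(-3.9), np.float64(4.3), np.float64(-0.4), 0, 0, -10.3, np.float64(-4.6), np.float64(3.5), np.float64(-0.4), 0, 0, -10.3, np.float64(-5.2), np.float64(2.6), np.float64(-0.4), 0, 0, -10.3, np.float64(-5.5), np.float64(1.7), np.float64(-0.4), 0, 0, -10.3, np.float64(-5.8), np.float64(0.7), np.float64(-0.4), 0, 0, -10.3]
[np.float64(-5.8), np.float64(-0.4), np.float64(-0.4), 0, 0, -10.3, np.float64(-5.6), np.float64(-1.4), np.float64(-0.4), 0, 0, -10.3, np.float64(-5.3), np.float64(-2.4), np.float64(-0.4), 0, 0, -10.3, np.float64(-4.8), np.float64(-3.3), np.float64(-0.4), 0, 0, -10.3, np.float64(-4.1), np.float64(-4.1), np.float64(-0.4), 0, 0, -10.3]
[np.float64(-3.3), np.float64(-4.7), np.float64(-0.4), 0, 0, -10.3, np.float64(-2.4), np.float64(-5.3), np.float64(-0.4), 0, 0, -10.3, np.float64(-1.4), np.float64(-5.6), np.float64(-0.4), 0, 0, -10.3, np.float64(-0.4), np.float64(-5.8), np.float64(-0.4), 0, 0, -10.3, np.float64(0.6), np.float64(-5.8), np.float64(-0.4), 0, 0, -10.3]
[np.float64(1.6), np.float64(-5.6), np.float64(-0.4), 0, 0, -10.3, np.float64(2.6), np.float64(-5.2), np.float64(-0.4), 0, 0, -10.3, np.float64(3.5), np.float64(-4.6), np.float64(-0.4), 0, 0, -10.3, np.float64(4.2), np.float64(-3.9), np.float64(-0.4), 0, 0, -10.3, np.float64(4.9), np.float64(-3.1), np.float64(-0.4), 0, 0, -10.3]
[np.float64(5.4), np.float64(-2.2), np.float64(-0.4), 0, 0, -10.3, np.float64(5.7), np.float64(-1.2), np.float64(-0.4), 0, 0, -10.3]
```

Call:
arm_command(
  plan=[-4,4.3,-0.4,0,0,-10.3,-4.6,3.5,-0.4,0,0,-10.3,-5.2,2.6,-0.4,0,0,-10.3,-5.5,1.7,-0.4,0,0,-10.3,-5.8,0.7,-0.4,0,0,-10.3],
)

```text
t: 13.4
eef_pos: [0.537, 0.0993, 0.1463]
eef_rot: [[-0.692, 0.722, 0.004], [0.722, 0.692, 0.005], [0.0, 0.006, -1.0]]
force: [-1.0, 0.3, 0.4]
grip_width: 0.04
```

Call:
arm_command(
  plan=[-5.8,-0.4,-0.4,0,0,-10.3,-5.6,-1.4,-0.4,0,0,-10.3,-5.3,-2.4,-0.4,0,0,-10.3,-4.8,-3.3,-0.4,0,0,-10.3,-4.1,-4.1,-0.4,0,0,-10.3],
)

```text
t: 14.02
eef_pos: [0.5565, 0.0762, 0.1483]
eef_rot: [[-0.993, -0.121, 0.004], [-0.121, 0.993, 0.004], [-0.005, 0.004, -1.0]]
force: [-0.0, 0.0, -0.2]
grip_width: 0.0401
```

Call:
arm_command(
  plan=[-3.3,-4.7,-0.4,0,0,-10.3,-2.4,-5.3,-0.4,0,0,-10.3,-1.4,-5.6,-0.4,0,0,-10.3,-0.4,-5.8,-0.4,0,0,-10.3,0.6,-5.8,-0.4,0,0,-10.3],
)

```text
t: 14.65
eef_pos: [0.5766, 0.0537, 0.15]
eef_rot: [[-0.499, -0.867, 0.004], [-0.867, 0.499, 0.004], [-0.005, -0.001, -1.0]]
force: [-0.1, -0.2, -0.2]
grip_width: 0.0402
```

```bash
python3 - <<'E'
from plant import *;from h import *
s=observe();st(s);plan(s,[.596,.0225,.130],((yaw(s)-307.2+360)%360)-360,5)
E
```

```text
t 14.65 p [576.6  53.7 150. ] yaw -119.93 q6 -61.5 F [-0.1 -0.2 -0.2] M [-0.031 -0.002  0.001] w 40.2
yaw -119.93429039004286 tilt tool deg [-0.06  0.31  0.  ] q6 -61.51465035193329
[np.float64(3.5), np.float64(-6.5), np.float64(4.0), 0, 0, np.float64(-13.4), np.float64(4.9), np.float64(-5.5), np.float64(4.0), 0, 0, np.float64(-13.4), np.float64(6.0), np.float64(-4.2), np.float64(4.0), 0, 0, np.float64(-13.4), np.float64(6.8), np.float64(-2.7), np.float64(4.0), 0, 0, np.float64(-13.4), np.float64(7.3), np.float64(-1.0), np.float64(4.0), 0, 0, np.float64(-13.4)]
```

Call:
arm_command(
  plan=[3.5,-6.5,3,0,0,-10.5,4.9,-5.5,3,0,0.1,-10.5,5.8,-4.4,3,0,0.1,-10.5,6.4,-3.2,3,0,0.1,-10.5,7,-1.8,3,0,0,-10.5],
)

```text
t: 15.28
eef_pos: [0.5953, 0.0207, 0.1348]
eef_rot: [[0.403, -0.915, 0.004], [-0.915, -0.403, -0.001], [0.003, -0.003, -1.0]]
force: [-0.3, 0.1, 0.0]
grip_width: 0.0402
```

```bash
python3 - <<'E'
from plant import *;from h import *
s=observe();st(s);plan(s,[.596,.0225,.125],((yaw(s)-307.2+180)%360)-180,5)
c=capture("wrist")
for o in nuts(c): print(*[np.round(x,4) for x in o])
tong(c)
E
```

```text
t 15.28 p [595.3  20.7 134.8] yaw -66.21 q6 -118.2 F [-0.3  0.1  0. ] M [-0.007  0.022 -0.02 ] w 40.2
yaw -66.21299694796767 tilt tool deg [-0.18 -0.15  0.  ] q6 -118.21375887714701
[np.float64(-0.3), np.float64(-0.3), np.float64(2.0), 0, 0, np.float64(-2.7), np.float64(-0.2), np.float64(-0.3), np.float64(2.0), 0, 0, np.float64(-2.7), np.float64(-0.2), np.float64(-0.3), np.float64(2.0), 0, 0, np.float64(-2.7), np.float64(-0.2), np.float64(-0.3), np.float64(2.0), 0, 0, np.float64(-2.7), np.float64(-0.2), np.float64(-0.3), np.float64(2.0), 0, 0, np.float64(-2.7)]
[0.5982 0.0189] [0.5987 0.0184] [12.1377 46.7159] 125.9316 0.1069 1895
[0.523  0.0236] [0.5236 0.0226] [11.9784 24.6838] 159.7134 0.1067 681
[0.5927 0.107 ] [0.5928 0.1083] [6.5093 6.9894] 165.1545 0.1003 67
tongue 3 px [306. 174.] n 351 cw: axis -2.9 tip bearing -1.7 tip [ 0.6192 -0.0061] z 0.0526
tongue 2 px [461. 260.] n 224 cw: axis 0.9 tip bearing -9.8 tip [0.4847 0.0083] z 0.0523
```

Call:
arm_command(
  plan=[0,0,1,0,0,-2,0,0,1,0,0,-2,0,0,0,0,0,-2,0,0,0,0,0,-1,0,0,0,0,0,0],
)

```text
t: 15.95
eef_pos: [0.5952, 0.02, 0.1321]
eef_rot: [[0.513, -0.858, 0.003], [-0.858, -0.513, -0.002], [0.003, -0.002, -1.0]]
force: [-0.2, 0.1, 0.9]
grip_width: 0.0404
```

```bash
python3 - <<'E'
from plant import *;from h import *
s=observe();st(s);plan(s,[.5963,.0218,.088],((yaw(s)-307+180)%360)-180,5)
c=capture("wrist");cv2.imwrite("pics/i_wrist.png",c["frame"])
for o in nuts(c): print(*[np.round(x,4) for x in o])
tong(c)
E
```

```text
t 15.95 p [595.2  20.  132.1] yaw -59.14 q6 -125.3 F [-0.2  0.1  0.9] M [-0.056 -0.012 -0.029] w 40.4
yaw -59.136623442986085 tilt tool deg [-0.1  -0.18  0.  ] q6 -125.34626238267988
[np.float64(-0.2), np.float64(-0.4), np.float64(8.8), 0, 0, np.float64(-1.2), np.float64(-0.2), np.float64(-0.4), np.float64(8.8), 0, 0, np.float64(-1.2), np.float64(-0.2), np.float64(-0.4), np.float64(8.8), 0, 0, np.float64(-1.2), np.float64(-0.2), np.float64(-0.4), np.float64(8.8), 0, 0, np.float64(-1.2), np.float64(-0.2), np.float64(-0.4), np.float64(8.8), 0, 0, np.float64(-1.2)]
[0.5986 0.0189] [0.599  0.0184] [11.8789 47.0031] 126.146 0.1069 1912
[0.5248 0.0181] [0.5242 0.0181] [ 2.2817 11.1067] 157.562 0.1034 50
tongue 3 px [310. 175.] n 357 cw: axis -0.8 tip bearing -1.4 tip [ 0.6188 -0.0059] z 0.0527
tongue 2 px [451. 280.] n 276 cw: axis 5.0 tip bearing -5.4 tip [0.4836 0.0108] z 0.0526
tongue 4 px [200. 306.] n 57 cw: axis -5.0 tip bearing 8.5 tip [0.6352 0.1274] z 0.0523
```

View pics/i_wrist.png

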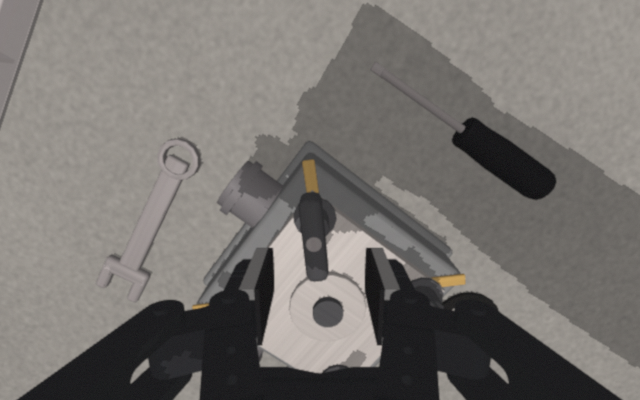

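Call:
arm_command(
  plan=[-0.2,-0.4,11,0,0,-1.3,-0.2,-0.4,11,0,0,-1.3,-0.2,-0.4,11,0,0,-1.3,-0.2,-0.4,7,0,0,-1.3,0,-0.2,1,0,0,-0.3],
)

```text
t: 16.62
eef_pos: [0.5955, 0.0218, 0.0868]
eef_rot: [[0.598, -0.802, 0.001], [-0.802, -0.598, -0.002], [0.002, 0.0, -1.0]]
force: [0.4, -0.0, 0.1]
grip_width: 0.04
```

```bash
python3 o.py
```

```text
t 16.62 p [595.5  21.8  86.8] yaw -53.27 q6 -131.0 F [ 0.4 -0.   0.1] M [-0.045 -0.013 -0.011] w 40.0
```

Call:
arm_command(
  plan=[0.3,-0.4,-1.5,0,0,0,0,0,-0.5,0,0,0,0,0,0,0,0,0,0,0,0,0,0,0,0,0,0,0,0,0],
  fingers=0,
)

```text
t: 17.25
eef_pos: [0.5967, 0.0222, 0.089]
eef_rot: [[0.598, -0.802, 0.002], [-0.802, -0.598, -0.001], [0.002, -0.001, -1.0]]
force: [0.6, 0.3, -1.4]
grip_width: 0.0111
```

```bash
python3 o.py
```

```text
t 17.25 p [596.7  22.2  89. ] yaw -53.28 q6 -131.0 F [ 0.6  0.3 -1.4] M [ 0.049 -0.072 -0.048] w 11.1
```

Gripped (11 mm, small forces). Turning nut3.

Call:
arm_command(
  plan=[0,0,0.2,0,0,9,0,0,0.2,0,0,9,0,0,0.2,0,0,9,0,0,0.2,0,0,9,0,0,0.2,0,0,9],
)

```text
t: 17.88
eef_pos: [0.5972, 0.0225, 0.0881]
eef_rot: [[-0.167, -0.986, 0.003], [-0.986, 0.167, -0.0], [-0.0, -0.003, -1.0]]
force: [0.3, 0.1, -2.2]
grip_width: 0.0113
```

Call:
arm_command(
  plan=[0,0,0.2,0,0,9,0,0,0.2,0,0,9,0,0,0.2,0,0,9,0,0,0.2,0,0,9,0,0,0.2,0,0,9],
)

```text
t: 18.5
eef_pos: [0.5976, 0.0225, 0.0873]
eef_rot: [[-0.829, -0.559, 0.004], [-0.559, 0.829, -0.0], [-0.003, -0.002, -1.0]]
force: [0.5, 0.2, -1.6]
grip_width: 0.011
```

```bash
cat > ot.py <<'E'
from plant import *;from h import *
s=observe();st(s);tong(capture("wrist"))
E
python3 ot.py
```

```text
t 18.5 p [597.6  22.5  87.3] yaw -146.0 q6 -38.3 F [ 0.5  0.2 -1.6] M [ 0.107 -0.109  0.081] w 11.0
tongue 2 px [443.  50.] n 656 cw: axis 2.1 tip bearing -3.4 tip [0.4831 0.0118] z 0.0527
tongue 3 px [274. 236.] n 454 cw: axis -3.2 tip bearing 0.5 tip [ 0.617  -0.0056] z 0.0525
```

Call:
arm_command(
  plan=[0,0,0.1,0,0,2.2,0,0,0,0,0,2,0,0,0.1,0,0,2,0,0,0,0,0,2,0,0,0.1,0,0,2],
)

```text
t: 19.18
eef_pos: [0.5978, 0.0223, 0.0871]
eef_rot: [[-0.917, -0.398, 0.004], [-0.398, 0.917, -0.0], [-0.004, -0.002, -1.0]]
force: [1.6, 0.5, -1.7]
grip_width: 0.0109
```

```bash
python3 ot.py
```

```text
t 19.18 p [597.8  22.3  87.1] yaw -156.53 q6 -27.8 F [ 1.6  0.5 -1.7] M [ 0.095 -0.088  0.111] w 10.9
tongue 2 px [404.  27.] n 768 cw: axis 3.1 tip bearing -4.5 tip [0.4829 0.0108] z 0.0526
tongue 1 px [625. 168.] n 14 cw: axis 44.9 tip bearing 10.4 tip [0.5035 0.1484] z 0.0525
tongue 3 px [275. 244.] n 433 cw: axis -3.5 tip bearing -0.3 tip [ 0.6173 -0.0052] z 0.0526
```

Call:
arm_command(
  plan=[0,0,0.1,0,0,1.8,0,0,0,0,0,1.8,0,0,0.1,0,0,1.8,0,0,0,0,0,1.8,0,0,0.1,0,0,1.8],
)

```text
t: 19.85
eef_pos: [0.5978, 0.0223, 0.0868]
eef_rot: [[-0.971, -0.239, 0.005], [-0.239, 0.971, -0.0], [-0.004, -0.001, -1.0]]
force: [0.7, 0.0, -2.1]
grip_width: 0.0107
```

```bash
python3 ot.py
```

```text
t 19.85 p [597.8  22.3  86.8] yaw -166.18 q6 -18.1 F [ 0.7  0.  -2.1] M [ 0.114 -0.136  0.081] w 10.7
tongue 2 px [367.  18.] n 666 cw: axis 0.6 tip bearing -8.9 tip [0.4858 0.0102] z 0.0527
tongue 1 px [619. 118.] n 76 cw: axis 38.9 tip bearing 14.3 tip [0.5053 0.1493] z 0.0526
tongue 3 px [277. 251.] n 398 cw: axis -5.8 tip bearing -0.8 tip [ 0.6175 -0.0049] z 0.0525
```

Call:
arm_command(
  plan=[0,0,0.1,0,0,1.7,0,0,0,0,0,1.7,0,0,0.1,0,0,1.7,0,0,0,0,0,1.7,0,0,0.1,0,0,1.7],
)

```text
t: 20.52
eef_pos: [0.5979, 0.0222, 0.0867]
eef_rot: [[-0.997, -0.082, 0.005], [-0.082, 0.997, -0.0], [-0.005, -0.001, -1.0]]
force: [1.2, -0.9, -1.4]
grip_width: 0.0112
```

```bash
python3 ot.py
```

```text
t 20.52 p [597.9  22.2  86.7] yaw -175.27 q6 -9.0 F [ 1.2 -0.9 -1.4] M [ 0.043 -0.171  0.445] w 11.2
tongue 2 px [330.  14.] n 572 cw: axis -2.9 tip bearing -10.1 tip [0.4871 0.0107] z 0.0527
tongue 1 px [605.  71.] n 149 cw: axis 39.0 tip bearing 16.9 tip [0.5065 0.15  ] z 0.0527
tongue 3 px [278. 255.] n 212 cw: axis -3.2 tip bearing 0.1 tip [ 0.617  -0.0052] z 0.0524
```

Call:
arm_command(
  plan=[0,0,0.1,0,0,1.9,0,0,0,0,0,1.9,0,0,0.1,0,0,1.9,0,0,0,0,0,1.9,0,0,0.1,0,0,1.9],
)

```text
t: 21.2
eef_pos: [0.598, 0.0221, 0.0867]
eef_rot: [[-0.996, 0.093, 0.005], [0.093, 0.996, -0.001], [-0.005, -0.001, -1.0]]
force: [0.7, -0.3, -0.7]
grip_width: 0.0114
```

```bash
python3 ot.py; python3 - <<'E'
from plant import *;from h import *
for n in ["wrist","top","scene"]:
    c=capture(n);cv2.imwrite(f"pics/j_{n}.png",c["frame"]);print(n);tong(c)
E
```

```text
t 21.2 p [598.   22.1  86.7] yaw 174.64 q6 1.1 F [ 0.7 -0.3 -0.7] M [ 0.07  -0.118  0.458] w 11.4
tongue 2 px [287.  13.] n 613 cw: axis -5.6 tip bearing -8.8 tip [0.4854 0.0098] z 0.0527
tongue 1 px [579.  20.] n 211 cw: axis 38.0 tip bearing 17.9 tip [0.5069 0.1503] z 0.0528
tongue 3 px [278. 255.] n 209 cw: axis 6.5 tip bearing 10.0 tip [ 0.6119 -0.0086] z 0.0524
wrist
tongue 2 px [286.  13.] n 630 cw: axis -5.6 tip bearing -9.3 tip [0.4853 0.0094] z 0.0527
tongue 1 px [578.  19.] n 213 cw: axis 37.5 tip bearing 17.4 tip [0.5067 0.15  ] z 0.0526
tongue 3 px [278. 255.] n 212 cw: axis 6.6 tip bearing 10.1 tip [ 0.6119 -0.0086] z 0.0525
top
scene
tongue 3 px [319. 226.] n 19 cw: axis 12.1 tip bearing 2.4 tip [ 0.6158 -0.0059] z 0.053
tongue 1 px [384. 226.] n 19 cw: axis 13.5 tip bearing 24.8 tip [0.5105 0.1512] z 0.0522
tongue 4 px [355. 253.] n 19 cw: axis 1.1 tip bearing 3.7 tip [0.6379 0.1328] z 0.0523
```

View pics/j_wrist.png

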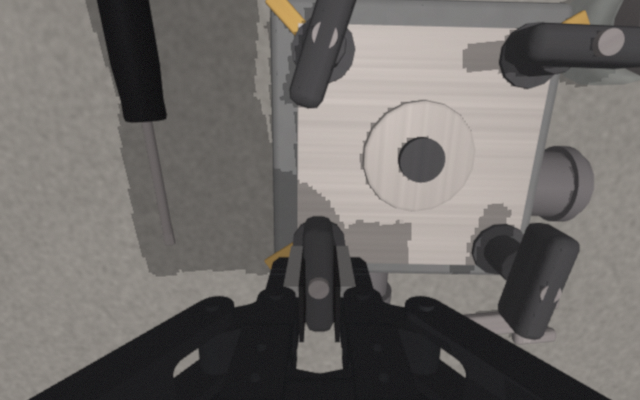

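Call:
arm_command(
  plan=[0,0,0.1,0,0,1.2,0,0,0,0,0,1.2,0,0,0,0,0,0.6,0,0,0,0,0,0,0,0,0,0,0,0],
)

```text
t: 22.02
eef_pos: [0.598, 0.0221, 0.0867]
eef_rot: [[-0.989, 0.147, 0.005], [0.147, 0.989, -0.001], [-0.005, -0.0, -1.0]]
force: [0.1, -0.9, -0.2]
grip_width: 0.0109
```

Call:
arm_command(
  plan=[0,0,0,0,0,0,0,0,0,0,0,0,0,0,-4,0,0,0,0,0,-20,0,0,0,0,0,-30,0,0,0],
  fingers=40,
)

```text
t: 22.65
eef_pos: [0.5953, 0.0223, 0.1392]
eef_rot: [[-0.989, 0.15, -0.002], [0.15, 0.989, -0.0], [0.002, -0.0, -1.0]]
force: [0.3, 0.0, 0.6]
grip_width: 0.0401
```

```bash
python3 ot.py; python3 - <<'E'
from plant import *;from h import *
for n in ["wrist"]:
    c=capture(n);cv2.imwrite(f"pics/k_{n}.png",c["frame"]);
    for o in nuts(c): print(*[np.round(x,4) for x in o])
E
```

```text
t 22.65 p [595.3  22.3 139.2] yaw 171.38 q6 4.3 F [0.3 0.  0.6] M [-0.003  0.02   0.048] w 40.1
tongue 2 px [283.  38.] n 423 cw: axis -0.1 tip bearing -4.5 tip [0.4826 0.0105] z 0.0527
tongue 1 px [505.  34.] n 257 cw: axis 28.4 tip bearing 17.4 tip [0.5063 0.1512] z 0.0526
tongue 3 px [289. 229.] n 248 cw: axis 11.3 tip bearing 10.8 tip [ 0.6117 -0.0091] z 0.0527
[0.5091 0.0313] [0.5083 0.0317] [11.8266 45.1438] 155.6184 0.1073 2492
[0.5194 0.1187] [0.5193 0.1188] [12.0561 46.7249] 82.5498 0.1046 2551
[0.6064 0.1078] [0.6058 0.1082] [15.2634 46.3239] 165.4232 0.1069 2103
[0.5965 0.0212] [0.5958 0.0213] [11.7674 45.4812] 172.74 0.1047 1612
```

View pics/k_wrist.png

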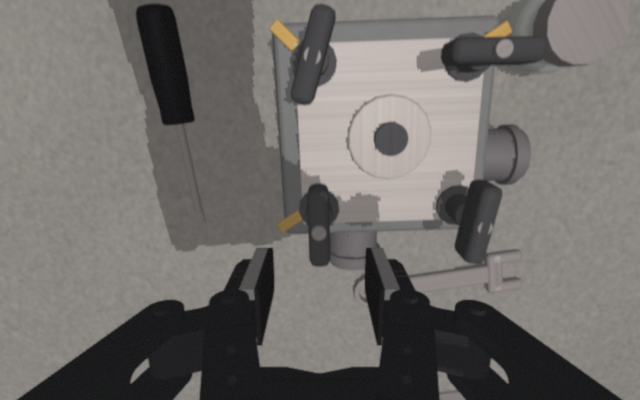

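```bash
sed -i 's/^NUT=.*/NUT={1:(.5185,.1219),2:(.5081,.0326),3:(.5975,.0222),4:(.6078,.1115)}/' h.py; python3 - <<'E'
from plant import *;from h import *
c=capture("top");tong(c)
s=observe();st(s);plan(s,[.5081,.0326,.14],-165,16)
E
```

```text
tongue 3 px [307. 162.] n 13 cw: axis 5.1 tip bearing 12.8 tip [ 0.6109 -0.0059] z 0.0538
t 22.8 p [597.9  22.1 142.2] yaw 171.39 q6 4.3 F [0.3 0.7 0.1] M [-0.015 -0.072 -0.036] w 40.1
yaw 171.3896523706493 tilt tool deg [0.   0.35 0.  ] q6 4.323588475113878
[np.float64(5.6), np.float64(-0.2), np.float64(0.1), 0, 0, -10.3, np.float64(5.6), np.float64(0.8), np.float64(0.1), 0, 0, -10.3, np.float64(5.4), np.float64(1.8), np.float64(0.1), 0, 0, -10.3, np.float64(4.9), np.float64(2.7), np.float64(0.1), 0, 0, -10.3, np.float64(4.4), np.float64(3.6), np.float64(0.1), 0, 0, -10.3]
[np.float64(3.7), np.float64(4.3), np.float64(0.1), 0, 0, -10.3, np.float64(2.8), np.float64(4.9), np.float64(0.1), 0, 0, -10.3, np.float64(1.9), np.float64(5.3), np.float64(0.1), 0, 0, -10.3, np.float64(0.9), np.float64(5.6), np.float64(0.1), 0, 0, -10.3, np.float64(-0.1), np.float64(5.7), np.float64(0.1), 0, 0, -10.3]
[np.float64(-1.1), np.float64(5.5), np.float64(0.1), 0, 0, -10.3, np.float64(-2.1), np.float64(5.3), np.float64(0.1), 0, 0, -10.3, np.float64(-3.0), np.float64(4.8), np.float64(0.1), 0, 0, -10.3, np.float64(-3.8), np.float64(4.2), np.float64(0.1), 0, 0, -10.3, np.float64(-4.5), np.float64(3.4), np.float64(0.1), 0, 0, -10.3]
[np.float64(-5.0), np.float64(2.6), np.float64(0.1), 0, 0, -10.3]
```

Call:
arm_command(
  plan=[5.6,-0.2,0,0,0,-10.3,5.6,0.8,0,0,0,-10.3,5.4,1.8,0,0,0,-10.3,5,2.7,0,0,0,-10.3,4.4,3.6,0,0,0,-10.3],
)

```text
t: 23.42
eef_pos: [0.5664, 0.0252, 0.1361]
eef_rot: [[-0.713, -0.701, -0.002], [-0.701, 0.713, -0.0], [0.001, 0.001, -1.0]]
force: [0.2, -1.1, -0.1]
grip_width: 0.0397
```

Call:
arm_command(
  plan=[3.7,4.3,0,0,0,-10.3,2.8,4.9,0,0,0,-10.3,1.9,5.3,0,0,0,-10.3,0.9,5.6,0,0,0,-10.3,-0.1,5.7,0,0,0,-10.3],
)

```text
t: 24.05
eef_pos: [0.5334, 0.0278, 0.1291]
eef_rot: [[0.134, -0.991, -0.012], [-0.991, -0.134, 0.001], [-0.002, 0.012, -1.0]]
force: [1.0, 0.4, 0.8]
grip_width: 0.0401
```

```bash
python3 - <<'E'
from plant import *;from h import *
s=observe();st(s);plan(s,[.5081,.0326,.125],((yaw(s)-336+360)%360)-360,5)
E
```

```text
t 24.05 p [533.4  27.8 129.1] yaw -82.29 q6 -101.9 F [1.  0.4 0.8] M [0.052 0.005 0.014] w 40.1
yaw -82.28901729302058 tilt tool deg [0.7  0.14 0.  ] q6 -101.91262843512871
[np.float64(-1.6), np.float64(4.9), np.float64(0.8), 0, 0, np.float64(-11.7), np.float64(-2.6), np.float64(4.5), np.float64(0.8), 0, 0, np.float64(-11.7), np.float64(-3.4), np.float64(3.8), np.float64(0.8), 0, 0, np.float64(-11.7), np.float64(-4.1), np.float64(3.1), np.float64(0.8), 0, 0, np.float64(-11.7), np.float64(-4.7), np.float64(2.2), np.float64(0.8), 0, 0, np.float64(-11.7)]
```

Call:
arm_command(
  plan=[-1.6,4.8,-0.8,0.2,0,-10.5,-2.5,4.4,-0.8,0.2,0,-10.5,-3.2,3.9,-0.8,0.2,0,-10.5,-3.9,3.2,-0.8,0.1,0,-10.5,-4.2,2.4,-0.8,0,0,-10.5],
)

```text
t: 24.68
eef_pos: [0.5039, 0.0328, 0.1265]
eef_rot: [[0.878, -0.478, -0.012], [-0.478, -0.878, 0.007], [-0.014, -0.001, -1.0]]
force: [-1.1, -0.7, -0.2]
grip_width: 0.0397
```

Call:
arm_command(
  plan=[0,0,0,0,0,-1,0,0,0,0,0,0,0,0,0,0,0,0,0,0,0,0,0,0,0,0,0,0,0,0],
)

```text
t: 25.3
eef_pos: [0.5029, 0.0328, 0.1242]
eef_rot: [[0.883, -0.469, -0.015], [-0.469, -0.883, 0.007], [-0.017, 0.001, -1.0]]
force: [0.5, -0.3, 0.6]
grip_width: 0.0401
```

```bash
python3 - <<'E'
from plant import *;from h import *
s=observe();st(s);plan(s,[.5081,.0326,.088],((yaw(s)-336+180)%360)-180,5)
c=capture("wrist");cv2.imwrite("pics/l_wrist.png",c["frame"])
for o in nuts(c): print(*[np.round(x,4) for x in o])
tong(c)
c=capture("top")
for o in nuts(c): print(*[np.round(x,4) for x in o])
tong(c)
E
```

```text
t 25.3 p [502.9  32.8 124.2] yaw -27.95 q6 -156.2 F [ 0.5 -0.3  0.6] M [-0.013 -0.     0.028] w 40.1
yaw -27.947489041478956 tilt tool deg [ 0.03  0.96 -0.  ] q6 -156.17197382560073
[np.float64(0.9), np.float64(-0.4), np.float64(7.2), 0, 0, np.float64(-0.8), np.float64(0.9), np.float64(-0.4), np.float64(7.2), 0, 0, np.float64(-0.8), np.float64(0.9), np.float64(-0.4), np.float64(7.2), 0, 0, np.float64(-0.8), np.float64(1.0), np.float64(-0.4), np.float64(7.2), 0, 0, np.float64(-0.8), np.float64(1.0), np.float64(-0.4), np.float64(7.2), 0, 0, np.float64(-0.8)]
[0.597  0.0198] [0.5977 0.0198] [12.2406 44.9912] 173.1732 0.1046 3177
[0.6069 0.1064] [0.6078 0.1064] [17.1503 45.1683] 164.7962 0.1066 3747
[0.5101 0.03  ] [0.5108 0.0297] [11.7442 47.0294] 155.4443 0.1072 2112
[0.5203 0.1175] [0.5202 0.1171] [13.1033 48.0847] 83.2515 0.1044 1902
tongue 3 px [282.  25.] n 561 cw: axis 11.3 tip bearing 13.5 tip [ 0.6119 -0.0092] z 0.0527
tongue 4 px [ 82. 102.] n 45 cw: axis 34.1 tip bearing 13.3 tip [0.6288 0.1213] z 0.0527
tongue 2 px [351. 218.] n 291 cw: axis 3.6 tip bearing -3.7 tip [0.4836 0.0106] z 0.0527
tongue 3 px [306. 162.] n 18 cw: axis 13.9 tip bearing 15.5 tip [ 0.6092 -0.0058] z 0.0537
tongue 2 px [300. 213.] n 14 cw: axis 7.4 tip bearing 3.8 tip [0.4807 0.0139] z 0.0533
```

View pics/l_wrist.png

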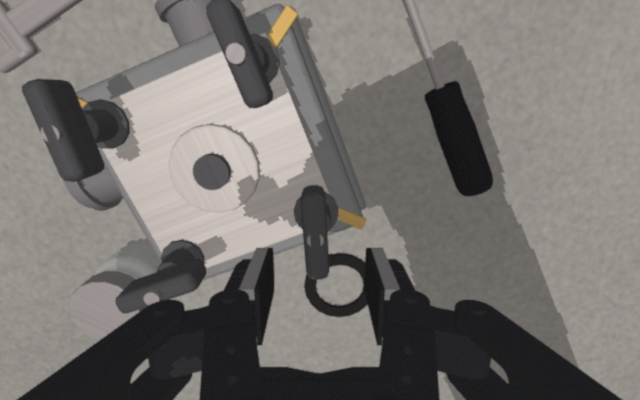

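Call:
arm_command(
  plan=[1.2,-0.4,9,0,0.3,-0.9,1.2,-0.4,9,0,0.3,-0.9,1,-0.4,9,0,0.2,-0.9,1,-0.4,5,0,0.2,-0.5,0.5,-0.2,1,0,0,-0.2],
)

```text
t: 26.02
eef_pos: [0.5074, 0.0325, 0.0879]
eef_rot: [[0.911, -0.412, 0.0], [-0.412, -0.911, -0.001], [0.0, 0.001, -1.0]]
force: [-0.7, 0.2, -0.7]
grip_width: 0.0399
```

```bash
python3 - <<'E'
from plant import *;from h import *
s=observe();st(s);plan(s,[.5081,.0324,.089],((yaw(s)-335.7+180)%360)-180,5)
E
```

```text
t 26.02 p [507.4  32.5  87.9] yaw -24.31 q6 -159.6 F [-0.7  0.2 -0.7] M [-0.052  0.023 -0.042] w 39.9
yaw -24.307275311366087 tilt tool deg [ 0.04 -0.03 -0.  ] q6 -159.56217298268194
[np.float64(0.1), np.float64(-0.0), np.float64(-0.2), 0, 0, np.float64(-0.0), np.float64(0.1), np.float64(-0.0), np.float64(-0.2), 0, 0, np.float64(-0.0), np.float64(0.1), np.float64(-0.0), np.float64(-0.2), 0, 0, np.float64(-0.0), np.float64(0.1), np.float64(-0.0), np.float64(-0.2), 0, 0, np.float64(-0.0), np.float64(0.1), np.float64(-0.0), np.float64(-0.2), 0, 0, np.float64(-0.0)]
```

Call:
arm_command(
  plan=[0.5,0,-1,0,0,0,0,0,0,0,0,0,0,0,0,0,0,0,0,0,0,0,0,0,0,0,0,0,0,0],
  fingers=0,
)

```text
t: 26.65
eef_pos: [0.5081, 0.0323, 0.0894]
eef_rot: [[0.911, -0.412, 0.001], [-0.412, -0.911, -0.001], [0.001, 0.0, -1.0]]
force: [-0.5, 0.2, -1.1]
grip_width: 0.0112
```

```bash
python3 o.py
```

```text
t 26.65 p [508.1  32.3  89.4] yaw -24.32 q6 -159.6 F [-0.5  0.2 -1.1] M [ 0.039 -0.009 -0.047] w 11.2
```

Call:
arm_command(
  plan=[0,0,0.2,0,0,9,0,0,0.2,0,0,9,0,0,0.2,0,0,9,0,0,0.2,0,0,9,0,0,0.2,0,0,9],
)

```text
t: 27.28
eef_pos: [0.5081, 0.0323, 0.0884]
eef_rot: [[0.33, -0.944, 0.001], [-0.944, -0.33, -0.001], [0.001, -0.0, -1.0]]
force: [0.3, 0.5, -1.3]
grip_width: 0.0104
```

Call:
arm_command(
  plan=[0,0,0.2,0,0,9,0,0,0.2,0,0,9,0,0,0.2,0,0,9,0,0,0.2,0,0,9,0,0,0.2,0,0,9],
)

```text
t: 27.9
eef_pos: [0.508, 0.0323, 0.0874]
eef_rot: [[-0.456, -0.89, 0.0], [-0.89, 0.456, -0.001], [0.001, -0.001, -1.0]]
force: [-0.7, -0.5, -0.5]
grip_width: 0.0109
```

```bash
python3 ot.py
```

```text
t 27.9 p [508.   32.3  87.4] yaw -117.15 q6 -66.7 F [-0.7 -0.5 -0.5] M [0.025 0.011 0.035] w 10.9
tongue 2 px [338. 196.] n 530 cw: axis 1.0 tip bearing -3.0 tip [0.4822 0.0099] z 0.0527
tongue 3 px [133. 262.] n 478 cw: axis 11.1 tip bearing 17.7 tip [ 0.6097 -0.0104] z 0.0525
```

Call:
arm_command(
  plan=[0,0,0.1,0,0,2.2,0,0,0,0,0,2,0,0,0.1,0,0,2,0,0,0,0,0,2,0,0,0.1,0,0,2],
)

```text
t: 28.58
eef_pos: [0.508, 0.0323, 0.0872]
eef_rot: [[-0.612, -0.791, 0.0], [-0.791, 0.612, -0.001], [0.001, -0.001, -1.0]]
force: [-0.7, -0.3, -0.6]
grip_width: 0.011
```

```bash
python3 ot.py
```

```text
t 28.57 p [508.   32.3  87.2] yaw -127.7 q6 -56.2 F [-0.7 -0.3 -0.6] M [0.046 0.037 0.051] w 11.0
tongue 2 px [330. 194.] n 538 cw: axis 0.4 tip bearing -2.7 tip [0.482 0.01 ] z 0.0526
tongue 3 px [147. 293.] n 487 cw: axis 9.8 tip bearing 16.3 tip [ 0.6103 -0.0095] z 0.0525
```

Call:
arm_command(
  plan=[0,0,0.1,0,0,1.8,0,0,0,0,0,1.8,0,0,0.1,0,0,1.8,0,0,0,0,0,1.8,0,0,0.1,0,0,1.8],
)

```text
t: 29.25
eef_pos: [0.508, 0.0324, 0.087]
eef_rot: [[-0.735, -0.678, 0.0], [-0.678, 0.735, -0.001], [0.0, -0.001, -1.0]]
force: [0.2, -0.2, -0.2]
grip_width: 0.0113
```

```bash
python3 ot.py
```

```text
t 29.25 p [508.   32.4  87. ] yaw -137.35 q6 -46.5 F [ 0.2 -0.2 -0.2] M [0.058 0.049 0.025] w 11.3
tongue 2 px [323. 192.] n 542 cw: axis 0.4 tip bearing -2.3 tip [0.4818 0.0102] z 0.0526
tongue 3 px [157. 315.] n 302 cw: axis 1.5 tip bearing 14.9 tip [ 0.611  -0.0091] z 0.0525
tongue 1 px [452. 357.] n 14 cw: axis 37.9 tip bearing 18.5 tip [0.5111 0.1425] z 0.0534
```

Call:
arm_command(
  plan=[0,0,0.1,0,0,1.7,0,0,0,0,0,1.7,0,0,0.1,0,0,1.7,0,0,0,0,0,1.7,0,0,0.1,0,0,1.7],
)

```text
t: 29.92
eef_pos: [0.508, 0.0323, 0.0868]
eef_rot: [[-0.834, -0.552, 0.0], [-0.552, 0.834, -0.001], [0.0, -0.001, -1.0]]
force: [-1.3, -0.6, 0.2]
grip_width: 0.0111
```

```bash
python3 ot.py
```

```text
t 29.93 p [508.   32.3  86.8] yaw -146.47 q6 -37.4 F [-1.3 -0.6  0.2] M [0.016 0.093 0.004] w 11.1
tongue 2 px [315. 192.] n 539 cw: axis 0.3 tip bearing -2.0 tip [0.4817 0.0103] z 0.0527
```

Call:
arm_command(
  plan=[0,0,0.1,0,0,1.6,0,0,0,0,0,1.6,0,0,0.1,0,0,1.6,0,0,0,0,0,1.6,0,0,0.1,0,0,1.6],
)

```text
t: 30.6
eef_pos: [0.508, 0.0324, 0.0866]
eef_rot: [[-0.907, -0.422, 0.0], [-0.422, 0.907, -0.001], [-0.0, -0.001, -1.0]]
force: [-0.8, -0.3, 0.6]
grip_width: 0.0113
```

```bash
python3 ot.py
```

```text
t 30.6 p [508.   32.4  86.6] yaw -155.06 q6 -28.8 F [-0.8 -0.3  0.6] M [0.057 0.128 0.058] w 11.3
tongue 2 px [308. 194.] n 539 cw: axis -0.4 tip bearing -2.2 tip [0.4818 0.0102] z 0.0526
tongue 1 px [497. 311.] n 335 cw: axis 20.4 tip bearing 11.2 tip [0.5047 0.149 ] z 0.0525
tongue 3 px [193. 355.] n 117 cw: axis -21.4 tip bearing 12.4 tip [ 0.6122 -0.0081] z 0.0529
```

Turned 131° so far; tongue2 still.

Call:
arm_command(
  plan=[0,0,0.1,0,0,1.7,0,0,0,0,0,1.7,0,0,0.1,0,0,1.7,0,0,0,0,0,1.7,0,0,0.1,0,0,1.7],
)

```text
t: 31.28
eef_pos: [0.508, 0.0324, 0.0865]
eef_rot: [[-0.962, -0.273, 0.001], [-0.273, 0.962, -0.001], [-0.0, -0.001, -1.0]]
force: [-1.6, 0.7, -0.1]
grip_width: 0.0112
```

```bash
python3 ot.py
```

```text
t 31.27 p [508.   32.4  86.5] yaw -164.18 q6 -19.7 F [-1.6  0.7 -0.1] M [0.106 0.211 0.141] w 11.2
tongue 2 px [302. 196.] n 542 cw: axis -0.3 tip bearing -1.5 tip [0.4816 0.0106] z 0.0527
tongue 1 px [512. 286.] n 374 cw: axis 20.4 tip bearing 11.7 tip [0.505  0.1491] z 0.0526
```

Call:
arm_command(
  plan=[0,0,0.1,0,0,1.6,0,0,0,0,0,1.6,0,0,0.1,0,0,1.6,0,0,0,0,0,1.6,0,0,0.1,0,0,1.6],
)

```text
t: 31.95
eef_pos: [0.508, 0.0324, 0.0864]
eef_rot: [[-0.992, -0.128, 0.001], [-0.128, 0.992, -0.001], [-0.001, -0.001, -1.0]]
force: [-1.1, -0.1, 1.3]
grip_width: 0.0107
```

```bash
python3 ot.py
```

```text
t 31.95 p [508.   32.4  86.4] yaw -172.63 q6 -11.2 F [-1.1 -0.1  1.3] M [-0.014  0.212  0.443] w 10.7
tongue 2 px [298. 198.] n 546 cw: axis 2.0 tip bearing 1.7 tip [0.4806 0.0122] z 0.0527
tongue 1 px [522. 259.] n 412 cw: axis 19.7 tip bearing 11.0 tip [0.5045 0.1491] z 0.0525
```

Call:
arm_command(
  plan=[0,0,0.1,0,0,1.8,0,0,0,0,0,1.8,0,0,0.1,0,0,1.8,0,0,0,0,0,1.8,0,0,0.1,0,0,1.8],
)

```text
t: 32.62
eef_pos: [0.508, 0.0324, 0.0864]
eef_rot: [[-0.999, 0.04, 0.001], [0.04, 0.999, -0.001], [-0.001, -0.001, -1.0]]
force: [-0.9, -0.4, 2.1]
grip_width: 0.0108
```

```bash
python3 ot.py
```

```text
t 32.62 p [508.   32.4  86.4] yaw 177.74 q6 -1.6 F [-0.9 -0.4  2.1] M [0.046 0.27  0.411] w 10.8
tongue 2 px [299. 198.] n 570 cw: axis 10.4 tip bearing 11.0 tip [0.4779 0.0171] z 0.0527
tongue 1 px [529. 227.] n 451 cw: axis 18.8 tip bearing 12.1 tip [0.5049 0.1495] z 0.0526
```

Call:
arm_command(
  plan=[0,0,0,0,0,0,0,0,0,0,0,0,0,0,-4,0,0,0,0,0,-20,0,0,0,0,0,-30,0,0,0],
  fingers=40,
)

```text
t: 33.3
eef_pos: [0.5061, 0.0324, 0.1381]
eef_rot: [[-0.999, 0.044, -0.005], [0.044, 0.999, -0.001], [0.005, -0.001, -1.0]]
force: [0.8, 0.2, 0.3]
grip_width: 0.0403
```

```bash
python3 ot.py; python3 - <<'E'
from plant import *;from h import *
c=capture("top");tong(c)
s=observe();st(s);plan(s,[.6078,.1115,.14],-167,16)
E
```

```text
t 33.3 p [506.1  32.4 138.1] yaw 177.49 q6 -1.4 F [0.8 0.2 0.3] M [-0.008 -0.064  0.021] w 40.3
tongue 2 px [302. 180.] n 336 cw: axis 13.0 tip bearing 11.5 tip [0.478  0.0174] z 0.0526
tongue 1 px [487. 203.] n 259 cw: axis 17.8 tip bearing 13.9 tip [0.5054 0.1508] z 0.0527
tongue 3 px [282. 338.] n 185 cw: axis 8.4 tip bearing 13.1 tip [ 0.612  -0.0087] z 0.0528
tongue 3 px [306. 162.] n 18 cw: axis 12.8 tip bearing 15.5 tip [ 0.6092 -0.0058] z 0.0532
tongue 2 px [297. 212.] n 18 cw: axis 12.8 tip bearing 13.5 tip [0.4792 0.0193] z 0.0534
t 33.4 p [509.5  32.1 142.5] yaw 177.49 q6 -1.4 F [ 0.9 -1.   0.6] M [-0.008 -0.049 -0.003] w 39.7
yaw 177.4920856955368 tilt tool deg [-0.07  0.27 -0.  ] q6 -1.3709638622212044
[np.float64(-5.9), np.float64(5.2), np.float64(0.2), 0, 0, -10.4, np.float64(-6.8), np.float64(4.1), np.float64(0.2), 0, 0, -10.4, np.float64(-7.4), np.float64(2.8), np.float64(0.2), 0, 0, -10.4, np.float64(-7.8), np.float64(1.4), np.float64(0.2), 0, 0, -10.4, np.float64(-7.9), np.float64(-0.0), np.float64(0.2), 0, 0, -10.4]
[np.float64(-7.8), np.float64(-1.5), np.float64(0.2), 0, 0, -10.4, np.float64(-7.4), np.float64(-2.9), np.float64(0.2), 0, 0, -10.4, np.float64(-6.7), np.float64(-4.1), np.float64(0.2), 0, 0, -10.4, np.float64(-5.9), np.float64(-5.3), np.float64(0.2), 0, 0, -10.4, np.float64(-4.8), np.float64(-6.3), np.float64(0.2), 0, 0, -10.4]
[np.float64(-3.6), np.float64(-7.0), np.float64(0.2), 0, 0, -10.4, np.float64(-2.3), np.float64(-7.6), np.float64(0.2), 0, 0, -10.4, np.float64(-0.9), np.float64(-7.8), np.float64(0.2), 0, 0, -10.4, np.float64(0.6), np.float64(-7.9), np.float64(0.2), 0, 0, -10.4, np.float64(2.0), np.float64(-7.6), np.float64(0.2), 0, 0, -10.4]
[np.float64(3.4), np.float64(-7.1), np.float64(0.2), 0, 0, -10.4]
```

All three done tongues read about 12–15°. Going on to nut4.

Call:
arm_command(
  plan=[-6,5.2,-0.5,0,0,-10.4,-6.8,4.1,-0.5,0,0,-10.4,-7.4,2.8,-0.5,0,0,-10.4,-7.8,1.4,-0.5,0,0,-10.4,-7.9,0,-0.5,0,0,-10.4],
)

```text
t: 34.02
eef_pos: [0.5406, 0.0576, 0.1429]
eef_rot: [[-0.628, -0.778, 0.004], [-0.778, 0.628, -0.002], [-0.001, -0.004, -1.0]]
force: [0.1, 0.3, -0.6]
grip_width: 0.0402
```

Call:
arm_command(
  plan=[-7.8,-1.5,-0.5,0,0,-10.4,-7.4,-2.9,-0.5,0,0,-10.4,-6.7,-4.1,-0.5,0,0,-10.4,-5.9,-5.3,-0.5,0,0,-10.4,-4.8,-6.3,-0.5,0,0,-10.4],
)

```text
t: 34.65
eef_pos: [0.5703, 0.0843, 0.1409]
eef_rot: [[0.255, -0.967, -0.001], [-0.967, -0.255, -0.002], [0.001, 0.001, -1.0]]
force: [-0.2, 0.4, 0.0]
grip_width: 0.0398
```

```bash
python3 - <<'E'
from plant import *;from h import *
s=observe();st(s);plan(s,[.6078,.1115,.130],((yaw(s)-345+360)%360)-360,5)
E
```

```text
t 34.65 p [570.3  84.3 140.9] yaw -75.24 q6 -103.0 F [-0.2  0.4  0. ] M [ 0.    -0.012  0.004] w 39.8
yaw -75.2361189119619 tilt tool deg [ 0.06 -0.07  0.  ] q6 -102.97637266027479
[np.float64(-3.4), np.float64(-8.6), np.float64(2.2), 0, 0, np.float64(-12.0), np.float64(-1.5), np.float64(-9.2), np.float64(2.2), 0, 0, np.float64(-12.0), np.float64(0.5), np.float64(-9.3), np.float64(2.2), 0, 0, np.float64(-12.0), np.float64(2.4), np.float64(-9.0), np.float64(2.2), 0, 0, np.float64(-12.0), np.float64(4.2), np.float64(-8.3), np.float64(2.2), 0, 0, np.float64(-12.0)]
```

Call:
arm_command(
  plan=[-3.4,-8.4,1.5,0,0,-10.6,-1.6,-9,1.5,0,0,-10.6,0,-9.1,1.5,0,0,-10.6,1.7,-8.8,1.5,0,0,-10.6,2.8,-7.5,1.5,0,0,-10.6],
)

```text
t: 35.28
eef_pos: [0.6059, 0.1112, 0.1284]
eef_rot: [[0.93, -0.367, -0.005], [-0.367, -0.93, -0.002], [-0.004, 0.004, -1.0]]
force: [-0.5, 0.2, 1.5]
grip_width: 0.0401
```

Call:
arm_command(
  plan=[0,0,0,0,0,-2,0,0,0,0,0,-1,0,0,0,0,0,0,0,0,0,0,0,0,0,0,0,0,0,0],
)

```text
t: 35.9
eef_pos: [0.6052, 0.1114, 0.1252]
eef_rot: [[0.949, -0.316, -0.009], [-0.316, -0.949, -0.002], [-0.008, 0.005, -1.0]]
force: [-1.0, 0.4, -0.8]
grip_width: 0.04
```

```bash
python3 - <<'E'
from plant import *;from h import *
s=observe();st(s);plan(s,[.6078,.1115,.089],((yaw(s)-345+180)%360)-180,5)
c=capture("wrist");cv2.imwrite("pics/m_wrist.png",c["frame"])
for o in nuts(c): print(*[np.round(x,4) for x in o])
tong(c)
tong(capture("top"))
E
```

```text
t 35.9 p [605.2 111.4 125.2] yaw -18.43 q6 -157.3 F [-1.   0.4 -0.8] M [-0.032  0.026  0.066] w 40.0
yaw -18.434516004063497 tilt tool deg [0.26 0.44 0.  ] q6 -157.34068569994554
[np.float64(0.5), np.float64(-0.2), np.float64(7.2), 0, 0, np.float64(-0.7), np.float64(0.5), np.float64(-0.2), np.float64(7.2), 0, 0, np.float64(-0.7), np.float64(0.5), np.float64(-0.2), np.float64(7.2), 0, 0, np.float64(-0.7), np.float64(0.5), np.float64(-0.2), np.float64(7.2), 0, 0, np.float64(-0.7), np.float64(0.5), np.float64(-0.2), np.float64(7.2), 0, 0, np.float64(-0.7)]
[0.5996 0.0222] [0.6003 0.0222] [14.2801 46.2807] 173.5912 0.1045 2414
[0.6102 0.1093] [0.6109 0.1091] [11.7372 47.0622] 164.3445 0.1072 2069
[0.5239 0.1077] [0.5229 0.1068] [ 2.8106 13.2797] 76.0359 0.0991 62
[0.4965 0.0364] [0.4969 0.0363] [ 3.8588 16.6323] 14.4235 0.1028 105
[0.5248 0.1195] [0.5249 0.1198] [0.8813 5.3526] 81.2034 0.0983 12
[0.5264 0.1312] [0.5263 0.131 ] [ 1.3902 10.1036] 83.1119 0.0986 26
tongue 3 px [495. 148.] n 198 cw: axis 29.3 tip bearing 14.5 tip [ 0.6111 -0.0089] z 0.0526
tongue 4 px [286. 188.] n 356 cw: axis -1.7 tip bearing 4.7 tip [0.6352 0.1296] z 0.0526
tongue 1 px [317. 345.] n 208 cw: axis 6.6 tip bearing 13.9 tip [0.506  0.1496] z 0.0526
tongue 3 px [306. 162.] n 16 cw: axis 9.5 tip bearing 12.8 tip [ 0.6109 -0.0059] z 0.0533
tongue 2 px [297. 212.] n 19 cw: axis 9.5 tip bearing 13.5 tip [0.4792 0.0193] z 0.0533
```

View pics/m_wrist.png

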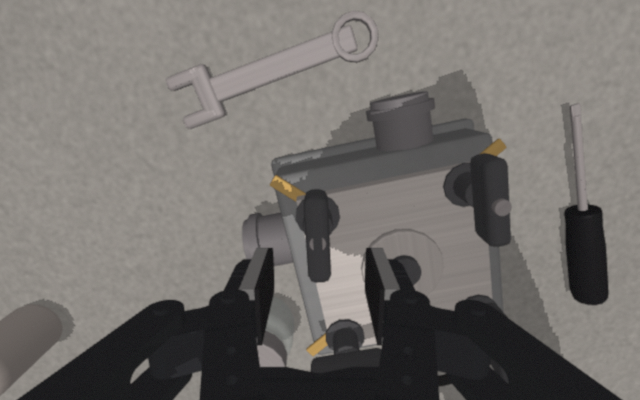

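Call:
arm_command(
  plan=[0.8,-0.3,9,0.1,0.1,-0.8,0.7,-0.3,9,0.1,0.1,-0.8,0.6,-0.2,9,0,0.1,-0.8,0.5,-0.2,6,0,0.1,-0.4,0.2,0,1,0,0,-0.1],
)

```text
t: 36.62
eef_pos: [0.6076, 0.1114, 0.088]
eef_rot: [[0.964, -0.264, -0.002], [-0.264, -0.964, -0.001], [-0.002, 0.001, -1.0]]
force: [-0.3, -0.0, 0.2]
grip_width: 0.0403
```

```bash
python3 - <<'E'
from plant import *;from h import *
s=observe();st(s);plan(s,[.6078,.1113,.0885],((yaw(s)-344.6+180)%360)-180,5)
E
```

```text
t 36.62 p [607.6 111.4  88. ] yaw -15.33 q6 -160.5 F [-0.3 -0.   0.2] M [-0.02  -0.008 -0.005] w 40.3
yaw -15.332146417921104 tilt tool deg [ 0.06  0.09 -0.  ] q6 -160.47797788187142
[np.float64(0.1), np.float64(0.0), np.float64(-0.1), 0, 0, np.float64(0.0), np.float64(0.1), np.float64(0.0), np.float64(-0.1), 0, 0, np.float64(0.0), np.float64(0.1), np.float64(0.0), np.float64(-0.1), 0, 0, np.float64(0.0), np.float64(0.1), np.float64(0.0), np.float64(-0.1), 0, 0, np.float64(0.0), np.float64(0.1), np.float64(0.0), np.float64(-0.1), 0, 0, np.float64(0.0)]
```

Call:
arm_command(
  plan=[0,0,-1,0,0,0,0,0,0,0,0,0,0,0,0,0,0,0,0,0,0,0,0,0,0,0,0,0,0,0],
  fingers=0,
)

```text
t: 37.25
eef_pos: [0.6077, 0.1114, 0.0894]
eef_rot: [[0.964, -0.265, -0.002], [-0.265, -0.964, -0.001], [-0.001, 0.001, -1.0]]
force: [-0.0, -0.4, 0.3]
grip_width: 0.0109
```

```bash
python3 o.py
```

```text
t 37.25 p [607.7 111.4  89.4] yaw -15.35 q6 -160.5 F [-0.  -0.4  0.3] M [ 0.007  0.031 -0.021] w 10.9
```

Call:
arm_command(
  plan=[0,0,0.2,0,0,9,0,0,0.2,0,0,9,0,0,0.2,0,0,9,0,0,0.2,0,0,9,0,0,0.2,0,0,9],
)

```text
t: 37.88
eef_pos: [0.6078, 0.1116, 0.0884]
eef_rot: [[0.474, -0.881, -0.001], [-0.881, -0.474, -0.0], [-0.0, 0.001, -1.0]]
force: [0.1, -0.3, -1.0]
grip_width: 0.0107
```

Call:
arm_command(
  plan=[0,0,0.2,0,0,9,0,0,0.2,0,0,9,0,0,0.2,0,0,9,0,0,0.2,0,0,9,0,0,0.2,0,0,9],
)

```text
t: 38.5
eef_pos: [0.6081, 0.1116, 0.0874]
eef_rot: [[-0.312, -0.95, -0.001], [-0.95, 0.312, -0.001], [0.001, 0.0, -1.0]]
force: [-0.6, 0.0, -0.4]
grip_width: 0.0109
```

```bash
python3 ot.py
```

```text
t 38.5 p [608.1 111.6  87.4] yaw -108.16 q6 -67.6 F [-0.6  0.  -0.4] M [0.038 0.012 0.076] w 10.9
tongue 3 px [244.  14.] n 478 cw: axis 6.7 tip bearing 13.7 tip [ 0.6112 -0.0079] z 0.0526
```

Call:
arm_command(
  plan=[0,0,0.1,0,0,2.2,0,0,0,0,0,2,0,0,0.1,0,0,2,0,0,0,0,0,2,0,0,0.1,0,0,2],
)

```text
t: 39.17
eef_pos: [0.6081, 0.1117, 0.0872]
eef_rot: [[-0.48, -0.877, -0.001], [-0.877, 0.48, -0.001], [0.001, 0.0, -1.0]]
force: [-0.8, 0.6, -0.5]
grip_width: 0.0108
```

```bash
cat >> ot.py <<'E'
print("scene");c=capture("scene");tong(c)
E
python3 ot.py;python3 - <<'E'
from plant import *;from h import *
c=capture("scene");cv2.imwrite("pics/n_scene.png",cv2.resize(c["frame"][160:290,290:450],None,fx=5,fy=4.5,interpolation=cv2.INTER_CUBIC)[:600,:800])
E
```

```text
t 39.17 p [608.1 111.7  87.2] yaw -118.7 q6 -57.1 F [-0.8  0.6 -0.5] M [-0.032  0.006  0.036] w 10.8
tongue 3 px [199.  32.] n 503 cw: axis 5.8 tip bearing 13.2 tip [ 0.6118 -0.0085] z 0.0526
scene
tongue 3 px [320. 226.] n 14 cw: axis 14.2 tip bearing 5.3 tip [ 0.6142 -0.0037] z 0.0521
tongue 1 px [384. 226.] n 18 cw: axis 16.0 tip bearing 23.0 tip [0.5105 0.1512] z 0.0519
tongue 4 px [355. 253.] n 20 cw: axis 3.1 tip bearing 2.9 tip [0.6379 0.1328] z 0.0522
```

View pics/n_scene.png

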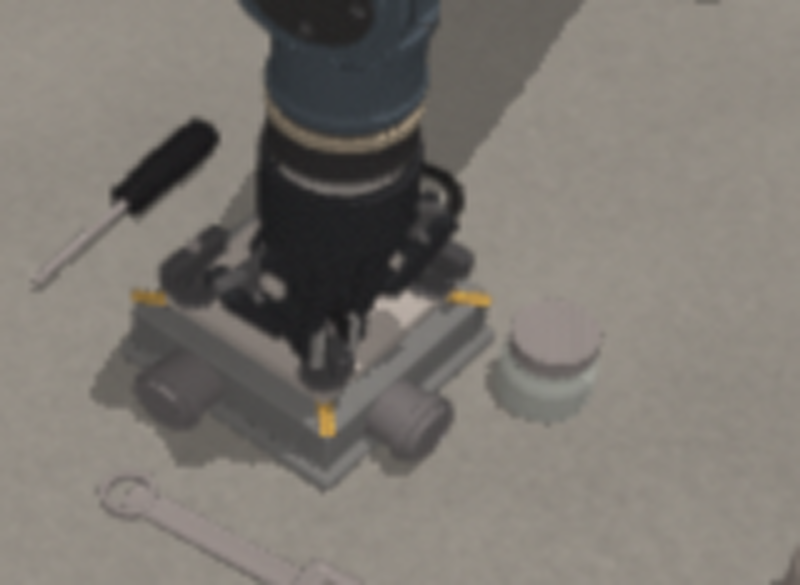

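Scene camera sees tongue4 at (355,253), still pointing out. Continuing in small steps.

Call:
arm_command(
  plan=[0,0,0.1,0,0,1.8,0,0,0,0,0,1.8,0,0,0.1,0,0,1.8,0,0,0,0,0,1.8,0,0,0.1,0,0,1.8],
)

```text
t: 39.95
eef_pos: [0.6082, 0.1116, 0.087]
eef_rot: [[-0.618, -0.786, -0.0], [-0.786, 0.618, -0.001], [0.001, -0.0, -1.0]]
force: [-0.3, -1.1, 0.4]
grip_width: 0.0109
```

```bash
python3 ot.py
```

```text
t 39.95 p [608.2 111.6  87. ] yaw -128.19 q6 -47.6 F [-0.3 -1.1  0.4] M [-0.051  0.024  0.099] w 10.9
tongue 3 px [165.  55.] n 392 cw: axis 1.5 tip bearing 11.7 tip [ 0.6125 -0.0079] z 0.0527
scene
tongue 3 px [320. 226.] n 14 cw: axis 14.2 tip bearing 5.3 tip [ 0.6142 -0.0037] z 0.0518
tongue 1 px [384. 226.] n 19 cw: axis 13.5 tip bearing 23.0 tip [0.5105 0.1512] z 0.052
tongue 4 px [355. 253.] n 19 cw: axis 1.1 tip bearing 2.9 tip [0.6379 0.1328] z 0.0529
```

Call:
arm_command(
  plan=[0,0,0.1,0,0,1.6,0,0,0,0,0,1.6,0,0,0.1,0,0,1.6,0,0,0,0,0,1.6,0,0,0.1,0,0,1.6],
)

```text
t: 40.67
eef_pos: [0.6082, 0.1116, 0.0869]
eef_rot: [[-0.727, -0.686, -0.0], [-0.686, 0.727, -0.001], [0.001, -0.0, -1.0]]
force: [-0.1, -0.3, 0.8]
grip_width: 0.011
```

```bash
python3 ot.py
```

```text
t 40.67 p [608.2 111.6  86.9] yaw -136.65 q6 -39.1 F [-0.1 -0.3  0.8] M [0.02  0.094 0.089] w 11.0
tongue 3 px [139.  80.] n 268 cw: axis -13.7 tip bearing 10.6 tip [ 0.613  -0.0074] z 0.0527
scene
tongue 3 px [320. 226.] n 14 cw: axis 14.2 tip bearing 5.3 tip [ 0.6142 -0.0037] z 0.0519
tongue 1 px [384. 226.] n 19 cw: axis 13.5 tip bearing 23.0 tip [0.5105 0.1512] z 0.0518
tongue 4 px [355. 253.] n 19 cw: axis 1.1 tip bearing 2.9 tip [0.6379 0.1328] z 0.0512
```

Call:
arm_command(
  plan=[0,0,0.1,0,0,1.5,0,0,0,0,0,1.5,0,0,0.1,0,0,1.5,0,0,0,0,0,1.5,0,0,0.1,0,0,1.5],
)

```text
t: 41.4
eef_pos: [0.6082, 0.1115, 0.0868]
eef_rot: [[-0.815, -0.579, -0.0], [-0.579, 0.815, -0.001], [0.001, -0.001, -1.0]]
force: [-0.5, -0.3, 0.3]
grip_width: 0.0112
```

```bash
python3 ot.py
```

```text
t 41.4 p [608.2 111.5  86.8] yaw -144.6 q6 -31.2 F [-0.5 -0.3  0.3] M [-0.009  0.089  0.087] w 11.2
tongue 3 px [119. 107.] n 152 cw: axis -45.3 tip bearing 9.4 tip [ 0.6135 -0.0069] z 0.0526
scene
tongue 3 px [320. 226.] n 14 cw: axis 14.2 tip bearing 5.3 tip [ 0.6142 -0.0037] z 0.0518
tongue 1 px [384. 226.] n 19 cw: axis 13.5 tip bearing 23.0 tip [0.5105 0.1512] z 0.052
tongue 4 px [355. 253.] n 20 cw: axis 3.1 tip bearing 2.9 tip [0.6379 0.1328] z 0.0521
```

Call:
arm_command(
  plan=[0,0,0.1,0,0,1.5,0,0,0,0,0,1.5,0,0,0.1,0,0,1.5,0,0,0,0,0,1.5,0,0,0.1,0,0,1.5],
)

```text
t: 42.12
eef_pos: [0.6083, 0.1115, 0.0866]
eef_rot: [[-0.887, -0.461, 0.0], [-0.461, 0.887, -0.001], [0.0, -0.001, -1.0]]
force: [-0.2, -0.6, 0.8]
grip_width: 0.011
```

```bash
python3 ot.py
```

```text
t 42.12 p [608.3 111.5  86.6] yaw -152.54 q6 -23.3 F [-0.2 -0.6  0.8] M [-0.044  0.114  0.059] w 11.0
tongue 3 px [103. 134.] n 44 cw: axis -50.2 tip bearing 12.3 tip [ 0.612  -0.0078] z 0.0528
scene
tongue 3 px [320. 226.] n 15 cw: axis 15.6 tip bearing 5.3 tip [ 0.6142 -0.0037] z 0.0516
tongue 1 px [384. 226.] n 19 cw: axis 13.5 tip bearing 23.0 tip [0.5105 0.1512] z 0.0511
tongue 4 px [355. 253.] n 19 cw: axis 1.1 tip bearing 2.9 tip [0.6379 0.1328] z 0.0516
```

Call:
arm_command(
  plan=[0,0,0.1,0,0,1.3,0,0,0,0,0,1.3,0,0,0.1,0,0,1.3,0,0,0,0,0,1.3,0,0,0.1,0,0,1.3],
)

```text
t: 42.85
eef_pos: [0.6083, 0.1115, 0.0866]
eef_rot: [[-0.935, -0.354, 0.0], [-0.354, 0.935, -0.001], [0.0, -0.001, -1.0]]
force: [-0.8, -0.7, 0.8]
grip_width: 0.0112
```

```bash
python3 ot.py
```

```text
t 42.85 p [608.3 111.5  86.6] yaw -159.3 q6 -16.5 F [-0.8 -0.7  0.8] M [-0.133  0.191  0.399] w 11.2
tongue 1 px [475.  66.] n 49 cw: axis 37.3 tip bearing 10.9 tip [0.5041 0.1498] z 0.0527
scene
tongue 3 px [320. 226.] n 14 cw: axis 14.2 tip bearing 5.3 tip [ 0.6142 -0.0037] z 0.0516
tongue 1 px [384. 226.] n 19 cw: axis 13.5 tip bearing 23.0 tip [0.5105 0.1512] z 0.0515
tongue 4 px [354. 253.] n 19 cw: axis 1.0 tip bearing 4.2 tip [0.6375 0.1315] z 0.0523
```

Call:
arm_command(
  plan=[0,0,0.1,0,0,1.9,0,0,0,0,0,1.9,0,0,0.1,0,0,1.9,0,0,0,0,0,1.9,0,0,0,0,0,1.9],
)

```text
t: 43.58
eef_pos: [0.6083, 0.1114, 0.0866]
eef_rot: [[-0.983, -0.184, 0.0], [-0.184, 0.983, -0.001], [-0.0, -0.002, -1.0]]
force: [-0.9, -0.2, 1.4]
grip_width: 0.0115
```

```bash
python3 ot.py
```

```text
t 43.58 p [608.3 111.4  86.6] yaw -169.38 q6 -6.4 F [-0.9 -0.2  1.4] M [-0.089  0.19   0.393] w 11.5
tongue 1 px [441.  42.] n 131 cw: axis 37.5 tip bearing 14.6 tip [0.506  0.1506] z 0.0526
scene
tongue 3 px [320. 226.] n 14 cw: axis 14.2 tip bearing 5.3 tip [ 0.6142 -0.0037] z 0.0508
tongue 1 px [384. 226.] n 17 cw: axis 15.9 tip bearing 23.0 tip [0.5105 0.1512] z 0.0525
tongue 4 px [353. 253.] n 20 cw: axis 12.2 tip bearing 14.9 tip [0.6414 0.126 ] z 0.0519
```

Call:
arm_command(
  plan=[0,0,0,0,0,0,0,0,0,0,0,0,0,0,-4,0,0,0,0,0,-20,0,0,0,0,0,-30,0,0,0],
  fingers=40,
)

```text
t: 44.3
eef_pos: [0.6063, 0.1116, 0.1377]
eef_rot: [[-0.983, -0.183, -0.006], [-0.183, 0.983, -0.001], [0.006, 0.0, -1.0]]
force: [0.5, -0.1, 0.0]
grip_width: 0.0402
```

Call:
arm_command(
  plan=[20,0,-30,0,0,0,30,0,-30,0,0,0,30,0,-20,0,0,0,30,0,0,0,0,0,30,0,0,0,0,0],
)

```text
t: 44.92
eef_pos: [0.4694, 0.0859, 0.2258]
eef_rot: [[-0.983, -0.181, 0.004], [-0.181, 0.983, 0.0], [-0.004, -0.0, -1.0]]
force: [-0.9, -0.3, 0.6]
grip_width: 0.04
```

Call:
arm_command(
  plan=[30,0,0,0,0,0,30,0,0,0,0,0,0,0,0,0,0,0,0,0,0,0,0,0,0,0,0,0,0,0],
)

```text
t: 45.55
eef_pos: [0.4091, 0.0748, 0.2283]
eef_rot: [[-0.984, -0.18, 0.011], [-0.18, 0.984, 0.001], [-0.011, -0.001, -1.0]]
force: [-0.4, -0.0, 0.6]
grip_width: 0.04
```

```bash
python3 ot.py; python3 - <<'E'
from plant import *;from h import *
c=capture("wrist");cv2.imwrite("pics/p_wrist.png",c["frame"])
c=capture("top");print("top");tong(c);cv2.imwrite("pics/p_top.png",c["frame"])
for o in nuts(c): print(*[np.round(x,4) for x in o])
E
```

```text
t 45.55 p [409.1  74.8 228.3] yaw -169.63 q6 -9.3 F [-0.4 -0.   0.6] M [0.004 0.001 0.034] w 40.0
tongue 2 px [252. 240.] n 133 cw: axis 15.7 tip bearing 12.1 tip [0.4769 0.0173] z 0.0527
tongue 1 px [362. 282.] n 32 cw: axis -71.6 tip bearing -3.4 tip [0.5061 0.1358] z 0.0526
scene
tongue 3 px [320. 226.] n 15 cw: axis 14.8 tip bearing 5.2 tip [ 0.6153 -0.0051] z 0.0519
tongue 1 px [384. 226.] n 19 cw: axis 13.5 tip bearing 23.0 tip [0.5105 0.1512] z 0.0523
tongue 4 px [353. 253.] n 23 cw: axis 10.4 tip bearing 14.9 tip [0.6414 0.126 ] z 0.0519
top
tongue 3 px [306. 162.] n 14 cw: axis 14.1 tip bearing 16.4 tip [ 0.6084 -0.005 ] z 0.0538
tongue 2 px [297. 212.] n 15 cw: axis 9.4 tip bearing 16.1 tip [0.4793 0.0209] z 0.053
[0.6064 0.1117] [0.6063 0.1117] [11.9485 45.7258] 12.2594 0.1046 106
[0.5956 0.0227] [0.5952 0.0228] [12.0342 44.8158] 172.7693 0.1051 105
[0.507  0.0337] [0.5066 0.0329] [11.0588 42.6028] 178.4347 0.1054 102
[0.5199 0.1093] [0.5179 0.1077] [ 8.6963 23.8302] 66.2451 0.1048 31
```

View pics/p_wrist.png

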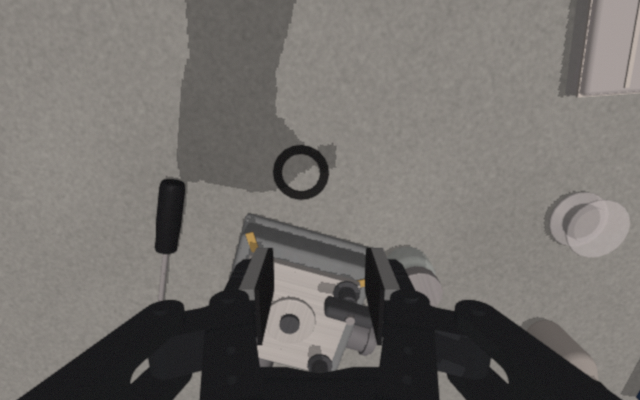

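View pics/p_top.png

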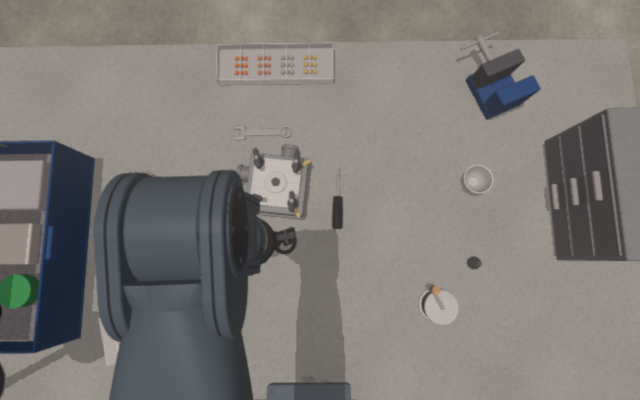

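```bash
python3 -c "
from plant import *
print(hand_in())"
```

```text
the job is handed in; nothing more can be done
None
```

All four nuts are down firm and I handed the job in at about 45.6 s, with the gripper open and clear of the pump. I tightened them clockwise in cross order: nut1, nut3, nut2, nut4. Each bar turned about 131 to 156°, until the moment rose from under about 0.14 to about 0.40–0.46 N m and the tongue followed.

| Nut | Tongue movement (camera estimate, about ±3°) |
|---|---|
| nut1 | 14–15° |
| nut3 | 11–13° |
| nut2 | 12–14° |
| nut4 | about 12° |

- **Target range:** all four tongues are inside the 6–28° that counts as tight and under your 25° limit. All but nut1 are a little short of the 14–15° aim.
- **Pressure on the cover:** the force readings I took while turning stayed around 2 N or less. The bar tops ended near z = 105 mm, down from about 107.5 mm.
- **Other things on the bench:** those the last pictures show, including the spanner, driver, seal and sinker, look unmoved. The arm hid the oil bottle and most of the jar in the last top view.
- **First grip on nut1:** it closed on the hub (14.7 mm wide instead of 11), so I opened, rose 13 mm and gripped the bar before turning.
- **Checks that disagreed:** single tongue readings differ by several degrees between views. The scene camera read 5° for tongue3 and 23° for tongue1 in absolute bearing. I trusted the change seen within one view, and those agreed with the tool's turn. The last wrist view saw tongue1 only in part, so its figure comes from earlier views.

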